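Load the graded crucible rack and cover the largest crucible

ROBOT

A 6-joint arm with a two-finger parallel gripper is mounted at the origin on a cart in front of the work surface, level with it; the furniture and walls round the work are solid. World frame = base frame: x ahead of the robot, y to its left, z up, the work surface at z = 0. Lengths are in m, angles in rad, forces in N, time in s.
With the tool pointing down it reaches from about 0.225 to 0.875 m from the base axis. Payload 3.4 kg.
Tool frame: the origin (TCP) lies at the very end of the fingers, on their centre line; the grasp point (between the pads) lies 19 mm behind it (env.grasp_offset is the distance from the TCP to the grasp point, in m); z points along the fingers, y is the direction in which the jaws open and shut (so a half turn about z gives the same grasp; the last joint's range is limited). The gripper opens to 85 mm and grips with 20 to 120 N. Pads are 22 mm wide; open, the fingers measure 114 mm over their backs; the gripper's body (76 mm by 85 mm) begins 54 mm behind the grasp point. The pads swing forward as they close: fully open they stand 13 mm farther back than shut.
Start: joints at [1.072, 0.276, 1.505, -0, 1.361, -0.121], TCP at [0.212, 0.534, 0.231] pointing down, gripper open.
Joint ranges: [-2.89, 2.89], [-0.75, 2.08], [0.22, 2.7], [-1.18, 4.32], [0.11, 2.71], [-2.7, 2.7]. Speed limits (rad/s): [2.57, 2.57, 3.14, 3.14, 3.14, 3.14].

INTERFACE

Orientations are given as a rotation vector (axis times angle).
In Python, from bench import env gives the robot as it stands.
- The arm moves only by the tool apply_moves, never from a script. Its argument "targets" is a list that holds one entry, the list of rows, each a list of 7 numbers: the shift along the tool's x, y, z in mm, then the turn, a rotation vector about the tool's x, y, z in rad, then the closure, from 0 (fully open) to 1 (shut). A call has 1 to 8 rows; each row shifts and turns the pose as measured when the row begins, along the tool's axes as they then stand; what a row does not reach is not made up. A row lasts 1/12 s, in which the tool goes at most 41.7 mm and 7.16 degrees, less where a joint would pass 70% of its speed; a pose out of reach is approached as far as the arm can. A call is refused whole if a number of a shift passes 41.7 or a number of a turn 0.125, either way. A call with a gripper value outside its range is refused whole. The fingers move at their own pace and stop on an object; the grip force is fixed at half the most. Time passes only in rows, so rows that do not move let the fingers close. It gives the time, the measured TCP pose, the force and the opening at its end, in the units of the state.
- env.observe(): the state, without advancing time (a new reading comes with each control period).
- env.snapshot(name): name is "side" or "top"; returns (picture, depth): 420x560x3 uint8, blue, green, red; 420x560 float32, m along the optical axis (not along the pixel's ray), 0 where there is no reading.
- env.camera_model(name): a dict with "fx", "fy", "cx", "cy" (pixels), "dist" ([k1, k2, p1, p2, k3] as OpenCV has them; the pictures are not rectified), "origin" and "rotation" of the camera in the world. Camera axes: x right, y down, z forward; pixel columns grow to the right and rows downward; lengths in m; the calibration is good to about 2 mm. A picture is of the moment at which its call begins. camera_model takes no time and is no camera call.
- env.hand_in(): hands the job in, once; it reports no verdict.
The state is a dict: "time_s": time; "q": joint angles; "dq": joint speeds; "effort": joint torques, N m; "eef_pos": TCP position; "eef_rot": TCP orientation; "ft_force": force on the tool from outside, world axes, zero at the start; "wrist_torque": the same for the moment, N m; "grip_width": finger opening in m.
Only numpy, scipy, OpenCV 4.12 (cv2) and the standard library are available. Lean on these libraries where they do the work, as an engineer would, in place of code of your own. Each camera call takes 0.05 s, during which the arm holds its last target. There are 200 camera calls.

TASK

Load the steel rack for the furnace: stand each of the four white porcelain crucibles upright in the hole of its own size, right down on the rack's floor, so that they line up from smallest to largest. Once the largest crucible is in the rack, and not before, put its lid on squarely, knob up. Porcelain chips, so set every piece down gently: nothing may be dropped or knocked over.

Things in the scene. Friction and masses are not known exactly. Their poses are not given: they have to be found in the camera images.
- crucible1: the smallest of four white porcelain crucibles (open round cups, wall 2.5 mm, nearly cylindrical with a rounded foot): 26 mm outside diameter at the rim, 25 mm at 11 mm height, narrowing below to 16 mm at the flat underside; 30 mm high. Stands upright on the bench. Origin: centre of the underside; z up along its axis
- crucible2: the second smallest of four white porcelain crucibles (open round cups, wall 2.5 mm, nearly cylindrical with a rounded foot): 34 mm outside diameter at the rim, 33 mm at 11 mm height, narrowing below to 24 mm at the flat underside; 36 mm high. Stands upright on the bench. Origin: centre of the underside; z up along its axis
- crucible3: the second largest of four white porcelain crucibles (open round cups, wall 2.5 mm, nearly cylindrical with a rounded foot): 43 mm outside diameter at the rim, 42 mm at 11 mm height, narrowing below to 33 mm at the flat underside; 43 mm high. Stands upright on the bench. Origin: centre of the underside; z up along its axis
- crucible4: the largest of four white porcelain crucibles (open round cups, wall 2.5 mm, nearly cylindrical with a rounded foot): 54 mm outside diameter at the rim, 53 mm at 11 mm height, narrowing below to 44 mm at the flat underside; 50 mm high. Stands upright on the bench. Origin: centre of the underside; z up along its axis
- lid: white porcelain lid of the largest crucible, lying knob up: disc 56 mm across, 4 to 8.5 mm above the origin; under it a boss 44.6 mm across (41 at its lower end), 4 mm deep, that drops into the crucible's mouth (49 mm inside); on top a round grip knob 12 to 14 mm across, 8.5 to 22 mm above the origin. Origin: centre of the boss's underside, 46 mm above the crucible's when seated; z up
- rack: fixed steel rack 219 x 78 mm, turned any way: top plate (upper face 19 mm up, 3 thick) with four holes in a row in order of size; crucibles pass through and stand on its floor, 3 mm above the bench. Origin: on the bench, under the row; row along its y, z up. Holes at x = 0: 29 mm wide at y = +82.5 mm, 37 at +36.5, 46 at -18, 57 at -82.5, for 26, 34, 43, 54 mm crucibles. Ends y = -117, +102
- carboy: not part of the job, an obstacle beside it: the big clear glass water carboy, always in the same place: 276 mm across, 0.57 m high, its axis 18 mm along its own x from the origin. Origin on the bench. Wrist and gripper must pass on the robot's side of it

How it is judged:
By the outcome, as a careful person would: the job done as asked, in the order asked, and still so for the second after the job is handed in, with the robot touching nothing.
It also fails if it takes over 125 s, if anything falls off the work surface, if the arm or the gripper's body presses on something with over 40 N, if the wrist force passes 120 N, or if a joint passes its speed limit or range.

## Working session

There is one attempt and no reset: what is moved stays moved. The work goes in short steps, Python scripts to look and compute and a tool call to move; the robot and the scene stay as the last step left them, time stands still between calls to the robot, and variables do not carry over. Pictures are saved under pics/ and viewed, about 12 in all and at most 16, crops included, and the job is handed in when it is done.

Besides the shell and the picture viewer there is one more tool, called as name(argument=value, ...) on one line, values as JSON. apply_moves: Moves the arm, as the interface text tells. Its arguments: {"type":"object","properties":{"targets":{"type":"array","items":{"type":"array","items":{"type":"array","items":{"type":"number"}}}}},"required":["targets"]}

```bash
ls; mkdir -p pics; python3 - <<'E'
from bench import env
import cv2,numpy as np
print(env.observe(), env.grasp_offset)
for n in("side","top"):
    p,d=env.snapshot(n); cv2.imwrite(f"pics/{n}0.png",p); np.savez(f"pics/{n}0.npz",p=p,d=d)
    print(n,env.camera_model(n))
E
```

```text
pics
{'time_s': 0.0, 'q': array([ 1.07202682e+00,  2.76580123e-01,  1.50616134e+00, -1.59234499e-05,
        1.36071025e+00, -1.21002645e-01]), 'dq': array([-0.00062678,  0.00054916,  0.00021171, -0.00075306,  0.00113287,
        0.00072141]), 'effort': array([ 1.12736740e-03, -4.16764069e+01, -2.45800728e+01,  1.22748920e-04,
        1.06725219e-02,  1.76278864e-06]), 'eef_pos': array([0.21183355, 0.53396694, 0.23043697]), 'eef_rot': array([-5.89763622e-01, -3.08517535e+00,  2.78807224e-03]), 'ft_force': array([ 0.79316224, -0.68978021,  0.63952562]), 'wrist_torque': array([ 0.0044861 , -0.00520601, -0.04974394]), 'grip_width': 0.0853953364952248} 0.0187
side {'fx': 507.98533577707866, 'fy': 507.98533577707866, 'cx': 287.7035251996704, 'cy': 213.33600291382035, 'dist': array([-0.03685114,  0.        ,  0.        ,  0.        ,  0.        ]), 'origin': array([ 0.11270428, -0.92209509,  0.56816221]), 'rotation': array([-1.98259195,  0.37757964, -0.22069037])}
top {'fx': 420.8229021863608, 'fy': 420.8229021863608, 'cx': 279.1834880487508, 'cy': 214.0776151548658, 'dist': array([0.01969234, 0.        , 0.        , 0.        , 0.        ]), 'origin': array([0.46757573, 0.11743297, 0.8912822 ]), 'rotation': array([-2.1868941 ,  2.21047694, -0.05386618])}
```

View pics/top0.png

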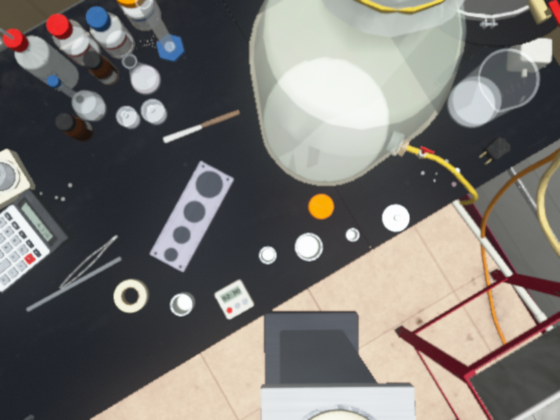

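View pics/side0.png

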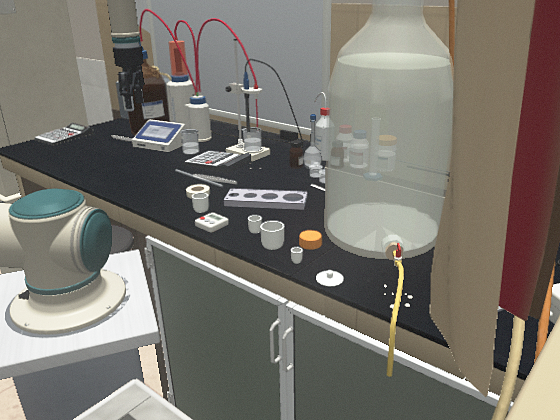

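Top view: lid (396,218), crucible1 (352,235), crucible4 (308,247), crucible2 (268,255), crucible3 (181,305). The rack runs from its largest hole at (209,185) to its smallest at (171,255). The carboy is at upper centre.

```bash
cat > h.py <<'E'
import cv2,numpy as np
from scipy.spatial.transform import Rotation as R
from bench import env
def ray(n,uv):
    c=env.camera_model(n);K=np.array([[c['fx'],0,c['cx']],[0,c['fy'],c['cy']],[0,0,1]])
    u=cv2.undistortPoints(np.array(uv,float).reshape(-1,1,2),K,c['dist'])[:,0]
    return c['origin'],np.c_[u,np.ones(len(u))]@R.from_rotvec(c['rotation']).as_matrix().T
def onplane(n,uv,z):
    o,d=ray(n,uv);return o+d*((z-o[2])/d[:,2])[:,None]
def cloud(n,d):
    h,w=d.shape;v,u=np.mgrid[:h,:w];o,r=ray(n,np.c_[u.ravel(),v.ravel()])
    return (o+r*d.ravel()[:,None]).reshape(h,w,3)
def proj(n,P):
    c=env.camera_model(n);K=np.array([[c['fx'],0,c['cx']],[0,c['fy'],c['cy']],[0,0,1]])
    M=R.from_rotvec(c['rotation']).inv();return cv2.projectPoints(np.float64(P).reshape(-1,1,3),M.as_rotvec(),-M.apply(c['origin']),K,c['dist'])[0][:,0]
def circ(P):
    A=np.c_[2*P[:,:2],np.ones(len(P))];s=np.linalg.lstsq(A,(P[:,:2]**2).sum(1),rcond=None)[0]
    return s[:2],np.sqrt(s[2]+s[:2]@s[:2])
E
python3 - <<'E'
from h import *
Z=dict(c1=.030,c2=.036,c3=.043,c4=.050,lid=.0085)
top=dict(c1=(352,235),c2=(268,255),c3=(181,305),c4=(308,247),lid=(396,218))
side=dict(c1=(297,255),c2=(255,223),c3=(200,203),c4=(272,235),lid=(330,278))
im={}
for n,seed in(("top",top),("side",side)):
    f=np.load(f"pics/{n}0.npz");p,d=f['p'],f['d'];C=cloud(n,d)
    for k,s in seed.items():
        x,y=s;w=22;S=np.s_[y-w:y+w,x-w:x+w]
        m=(p[S].min(2)>110).astype(np.uint8)
        nl,l,st,ce=cv2.connectedComponentsWithStats(m)
        i=1+np.argmax(st[1:,4]);cn=cv2.findContours((l==i).astype(np.uint8),0,1)[0][0][:,0]+[x-w,y-w]
        hull=cv2.convexHull(cn)[:,0]
        zz=C[S][...,2][l==i]
        P=C[S][(l==i)&(abs(C[S][...,2]-Z[k])<.006)]
        (bx,by),r=cv2.minEnclosingCircle(np.float32(P[:,:2])) if len(P) else ((0,0),0)
        print(n,k,'depth z pct',np.percentile(zz,[5,50,95]).round(4),'mec',round(bx,4),round(by,4),round(r,4),'area',st[i,4], 'bbox',st[i,:4]+[x-w,y-w,0,0])
        Q=onplane(n,hull,Z[k]);print('   hull circ',circ(Q)[0].round(4),circ(Q)[1].round(4))
    # rack holes
    if n=="top":
        x0,y0,x1,y1=140,150,245,285
    else: x0,y0,x1,y1=215,180,315,215
    g=p[y0:y1,x0:x1];m=(g.min(2)>90).astype(np.uint8)
    cs,hi=cv2.findContours(m,cv2.RETR_CCOMP,1)
    for c,hh in zip(cs,hi[0]):
        if hh[3]>=0 and cv2.contourArea(c)>20:
            q=c[:,0]+[x0,y0];cc,r=circ(onplane(n,q,.019));print(n,'hole',q.mean(0).round(1),cc.round(4),r.round(4))
        elif cv2.contourArea(c)>800: print('rack rect',cv2.boxPoints(cv2.minAreaRect(np.float32(onplane(n,c[:,0]+[x0,y0],.019)[:,:2]))).round(4).tolist())
    p2=p[140:320,140:420] if n=="top" else p[170:300,170:360]
    cv2.imwrite(f"pics/{n}z.png",cv2.resize(p2,None,fx=2.8 if n=="top" else 4,fy=2.8 if n=="top" else 4,interpolation=cv2.INTER_CUBIC))
E
```

```text
top c1 depth z pct [-0.0007  0.0082  0.0314] mec 0.4641 -0.0342 0.0129 area 167 bbox [345 227  15  15]
   hull circ [ 0.4648 -0.0334] 0.0146
top c2 depth z pct [-0.0003  0.0047  0.0373] mec 0.4246 0.1398 0.0167 area 263 bbox [259 246  18  19]
   hull circ [0.4254 0.1402] 0.0181
top c3 depth z pct [0.0003 0.0105 0.0439] mec 0.3287 0.3131 0.0222 area 459 bbox [170 293  24  24]
   hull circ [0.33   0.3123] 0.0236
top c4 depth z pct [-0.0001  0.0043  0.0509] mec 0.4408 0.0571 0.0267 area 654 bbox [294 232  29  30]
   hull circ [0.4417 0.0579] 0.0285
top lid depth z pct [-0.823   0.007   0.0122] mec 0.4987 -0.1319 0.0313 area 887 bbox [382 204  36  36]
   hull circ [ 0.4858 -0.1356] 0.041
rack rect [[0.38940000534057617, 0.3142000138759613], [0.5843999981880188, 0.20749999582767487], [0.6240000128746033, 0.2800000011920929], [0.42899999022483826, 0.38670000433921814]]
top hole [171.5 254.6] [0.4275 0.339 ] 0.009
top hole [181.5 234.6] [0.4681 0.3175] 0.0116
top hole [196.3 212.5] [0.5149 0.2893] 0.0134
top hole [207.3 184.5] [0.5728 0.2592] 0.0239
side c1 depth z pct [0.0019 0.0209 0.0304
[... 167 characters left out ...]
rea 599 bbox [248 215  29  30]
   hull circ [0.4458 0.0781] 0.0684
side c3 depth z pct [0.0032 0.0194 0.0421] mec 0.3319 0.3139 0.0243 area 462 bbox [186 184  24  29]
   hull circ [0.3372 0.2996] 0.0818
side c4 depth z pct [0.0034 0.0308 0.0496] mec 0.4428 0.0573 0.0285 area 801 bbox [250 215  35  35]
   hull circ [0.4089 0.0398] 0.074
side lid depth z pct [0.0005 0.0079 0.0207] mec 0.5017 -0.1287 0.0298 area 358 bbox [316 270  28  16]
   hull circ [ 0.5006 -0.1303] 0.029
rack rect [[0.37450000643730164, 0.2833999991416931], [0.5703999996185303, 0.1753000020980835], [0.630299985408783, 0.2840000092983246], [0.4343999922275543, 0.3919999897480011]]
side hole [269. 202.] [0.5042 0.253 ] 0.0112
```

View pics/topz.png

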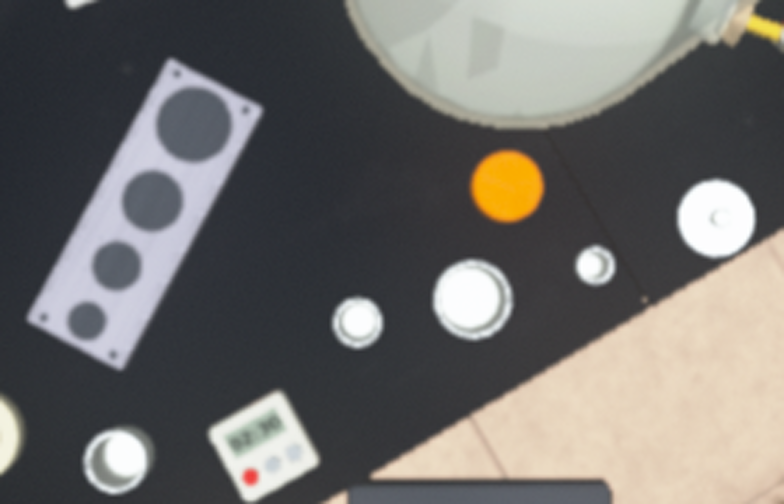

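View pics/sidez.png

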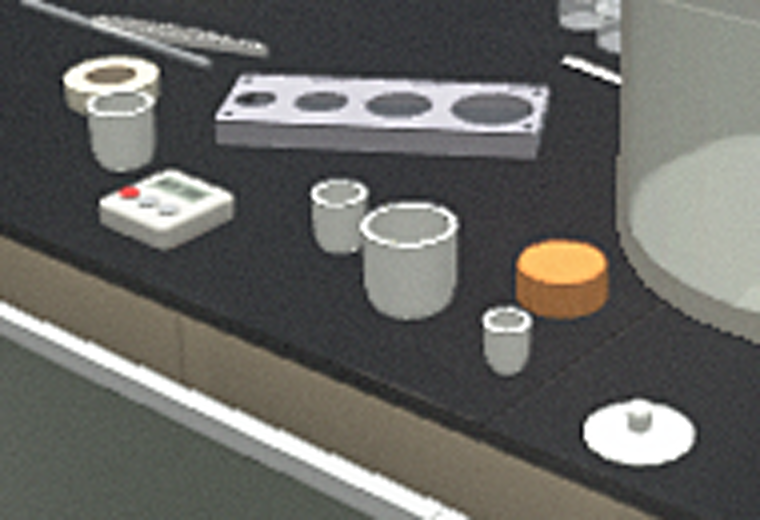

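The zooms show the rack's four dark holes clearly and all the cups standing upright. Next I fit the rack pose from the hole contours and the cups from their bright rims, then move to crucible3.

```bash
cat >> h.py <<'E'
def go(x,y,z,yaw,n=None):
    """tool-frame rows to reach TCP x,y,z (m), tool down, tool y at yaw deg; prints one shift/turn total"""
    s=env.observe();Rm=R.from_rotvec(s['eef_rot']);a=np.radians(yaw)
    ty=np.array([np.cos(a),np.sin(a),0]);tz=np.array([0,0,-1.]);T=R.from_matrix(np.c_[np.cross(ty,tz),ty,tz])
    dp=np.array([x,y,z])-s['eef_pos'];r=(Rm.inv()*T).as_rotvec()
    print('pos',s['eef_pos'].round(4),'t',round(s['time_s'],2),'w',round(s['grip_width'],4),'F',s['ft_force'].round(1))
    print('shift in target frame mm',(T.inv().apply(dp)*1e3).round(1),'in current',(Rm.inv().apply(dp)*1e3).round(1),'turn',r.round(4))
def rackfit(H):
    L=np.array([82.5,36.5,-18,-82.5])*1e-3;H=np.array(H);m=H.mean(0);u=((L-L.mean())[:,None]*(H-m)).sum(0);u/=np.linalg.norm(u)
    return m-L.mean()*u,u
E
python3 - <<'E'
from h import *
f=np.load("pics/top0.npz");p=f['p'];H=[]
for s in((171,255),(181,235),(195,212),(209,185)):
    S=np.s_[s[1]-22:s[1]+22,s[0]-22:s[0]+22]
    g=cv2.resize(p[S].min(2),None,fx=8,fy=8,interpolation=cv2.INTER_CUBIC);m=(g<125).astype(np.uint8)
    n,l,st,ce=cv2.connectedComponentsWithStats(m);i=l[176,176];c=cv2.findContours((l==i).astype(np.uint8),0,1)[0][0][:,0]
    q=(c+.5)/8-.5+[s[0]-22,s[1]-22];cc,r=circ(onplane("top",q,.019));H.append(cc);print('hole',cc.round(4),r.round(4))
o,u=rackfit(H);print('rack',o.round(4),u.round(4),np.degrees(np.arctan2(u[1],u[0])).round(2))
L=np.array([82.5,36.5,-18,-82.5])*1e-3;fit=o+L[:,None]*u;print(fit.round(4),(np.array(H)-fit).round(4))
D=dict(c1=(352,235,.030),c2=(268,255,.036),c3=(181,305,.043),c4=(308,247,.050),lid=(396,218,.0085))
for k,(x,y,z) in D.items():
    w=20;S=np.s_[y-w:y+w,x-w:x+w];g=cv2.resize(p[S].min(2),None,fx=8,fy=8,interpolation=cv2.INTER_CUBIC)
    m=(g>165).astype(np.uint8);n,l,st,ce=cv2.connectedComponentsWithStats(m)
    j=[i for i in range(1,n) if st[i,0]>0 and st[i,0]+st[i,2]<320 and st[i,1]>0 and st[i,1]+st[i,3]<320]
    if not j: print(k,'none');continue
    i=max(j,key=lambda i:st[i,4]);c=cv2.findContours((l==i).astype(np.uint8),0,1)[0][0];c=cv2.convexHull(c)[:,0]
    q=(c+.5)/8-.5+[x-w,y-w];cc,r=circ(onplane("top",q,z));print(k,cc.round(4),r.round(4))
go(.33,.3127,.12,241.3);go(.33,.3127,.12,61.3)
E
```

```text
hole [0.428  0.3402] 0.0128
hole [0.4684 0.3183] 0.0169
hole [0.5161 0.292 ] 0.0213
hole [0.5727 0.261 ] 0.0269
rack [0.5004 0.3007] [-0.877   0.4805] 151.28
[[0.428  0.3403]
 [0.4683 0.3182]
 [0.5161 0.292 ]
 [0.5727 0.261 ]] [[ 0.     -0.0001]
 [ 0.      0.0001]
 [-0.0001 -0.    ]
 [-0.     -0.    ]]
c1 [ 0.4648 -0.0334] 0.0135
c2 [0.4256 0.1404] 0.0173
c3 [0.3294 0.3132] 0.0221
c4 [0.4416 0.0578] 0.0275
lid [ 0.4991 -0.1282] 0.0287
pos [0.2119 0.534  0.2305] t 0.1 w 0.0856 F [ 0.6 -0.  -0.1]
shift in target frame mm [209.9 137.4 110.5] in current [-191.5 -162.   110.7] turn [ 2.0000e-04 -2.4000e-03 -3.0185e+00]
pos [0.2119 0.534  0.2305] t 0.1 w 0.0856 F [ 0.6 -0.  -0.1]
shift in target frame mm [-209.9 -137.4  110.5] in current [-191.5 -162.   110.7] turn [-1.600e-03 -1.000e-04  1.231e-01]
```

apply_moves(targets=[[[0,0,0,0,0,0.123,0],[-30,-19.6,15.8,0,0,0,0],[-30,-19.6,15.8,0,0,0,0],[-30,-19.6,15.8,0,0,0,0],[-30,-19.6,15.8,0,0,0,0],[-30,-19.6,15.8,0,0,0,0],[-30,-19.6,15.8,0,0,0,0],[-30,-19.6,15.8,0,0,0,0]]])

```text
time_s: 0.77
eef_pos: [0.3307, 0.3132, 0.1153]
eef_rot: [-0.769, -3.046, -0.014]
ft_force: [1.2, 0.3, -0.7]
grip_width: 0.0853
```

```bash
python3 -c "
from h import *
go(.3294,.3132,.06,61.3)"
```

```text
pos [0.3307 0.3132 0.1153] t 0.77 w 0.0853 F [ 1.2  0.3 -0.7]
shift in target frame mm [ 1.2 -0.7 55.3] in current [ 1.1 -1.1 55.3] turn [ 0.0084 -0.0024  0.0065]
```

apply_moves(targets=[[[1.1,-1.1,25,0.0084,-0.0024,0.0065,0],[0,0,25,0,0,0,0],[0,0,15,0,0,0,0],[0,0,15,0,0,0,0],[0,0,10,0,0,0,0],[0,0,5,0,0,0,0],[0,0,0,0,0,0,0]]])

```text
time_s: 1.35
eef_pos: [0.3303, 0.3011, 0.0124]
eef_rot: [-0.8, -3.034, 0.016]
ft_force: [-0.6, -0.4, 0.4]
grip_width: 0.0853
```

```bash
python3 -c "
from h import *
go(.3294,.3132,.02,61.3)"
```

```text
pos [0.3303 0.3011 0.0124] t 1.35 w 0.0853 F [-0.6 -0.4  0.4]
shift in target frame mm [ 6.6 10.2 -7.6] in current [ 6.8 10.  -7.7] turn [-0.0107 -0.0014 -0.0147]
```

apply_moves(targets=[[[3.4,5,-3.8,-0.005,-0.001,-0.007,0],[3.4,5,-3.9,-0.005,0,-0.007,0],[0,0,0,0,0,0,0],[0,0,0,0,0,0,0]]])

```text
time_s: 1.68
eef_pos: [0.3301, 0.3156, 0.0223]
eef_rot: [0.776, 3.043, 0.004]
ft_force: [0.4, -0.4, -0.2]
grip_width: 0.0856
```

```bash
python3 -c "
from h import *
go(.3294,.3132,.02,61.3)"
```

```text
pos [0.3301 0.3156 0.0223] t 1.68 w 0.0856 F [ 0.4 -0.4 -0.2]
shift in target frame mm [-0.6 -2.5  2.3] in current [-0.6 -2.5  2.3] turn [0.0029 0.0006 0.0012]
```

apply_moves(targets=[[[-0.5,-1.5,1.2,0.002,0,0.001,0],[0,-0.5,0.5,0,0,0,0],[0,0,0,0,0,0,0.2],[0,0,0,0,0,0,0.35],[0,0,0,0,0,0,0.35]]])

```text
time_s: 2.1
eef_pos: [0.3304, 0.3147, 0.0224]
eef_rot: [0.775, 3.04, 0.006]
ft_force: [-0.5, 0.1, -0.0]
grip_width: 0.0554
```

```bash
python3 - <<'E'
from h import *
go(.3294,.3132,.02,61.3)
p,d=env.snapshot("side"); cv2.imwrite("pics/s1.png",cv2.resize(p[120:260,130:330],None,fx=4,fy=4,interpolation=cv2.INTER_CUBIC))
p,d=env.snapshot("top"); cv2.imwrite("pics/t1.png",cv2.resize(p[200:400,100:300],None,fx=3,fy=3,interpolation=cv2.INTER_CUBIC))
E
```

```text
pos [0.3304 0.3147 0.0224] t 2.1 w 0.0554 F [-0.5  0.1 -0. ]
shift in target frame mm [ 0.2 -1.8  2.4] in current [ 0.2 -1.8  2.4] turn [0.005  0.0029 0.0016]
```

View pics/s1.png

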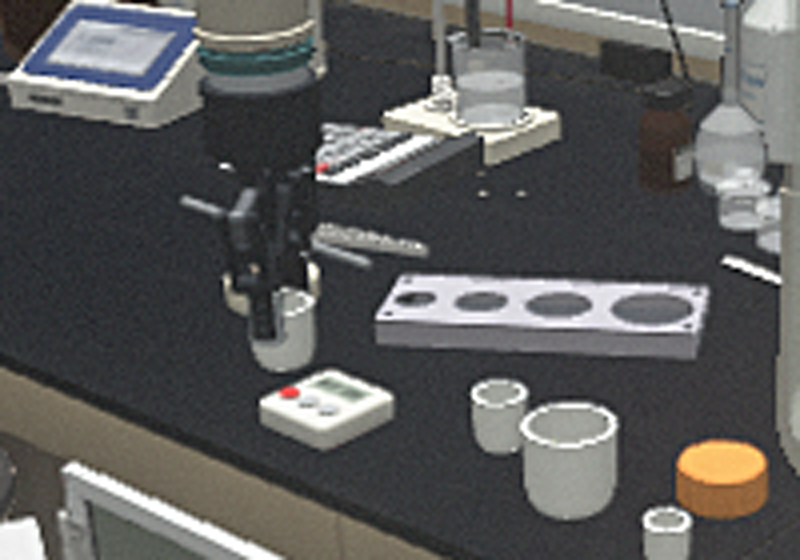

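Crucible3 sits between the fingers at (285,330) in this crop. I'll trim the last 2 mm and close.

apply_moves(targets=[[[0.2,-1.8,2.4,0.005,0.003,0,0.35],[0,-1,1,0,0,0,0.35],[0,0,0,0,0,0,0.5],[0,0,0,0,0,0,0.7],[0,0,0,0,0,0,0.8],[0,0,0,0,0,0,0.8]]])

```text
time_s: 2.7
eef_pos: [0.3289, 0.312, 0.019]
eef_rot: [-0.777, -3.043, 0.001]
ft_force: [0.0, -0.3, -0.1]
grip_width: 0.0408
```

```bash
python3 - <<'E'
from h import *
go(.3294,.3132,.02,61.3)
E
```

```text
pos [0.3289 0.312  0.019 ] t 2.7 w 0.0408 F [ 0.  -0.3 -0.1]
shift in target frame mm [ 0.2  1.3 -1. ] in current [ 0.2  1.3 -1. ] turn [-0.0007 -0.0006  0.001 ]
```

apply_moves(targets=[[[0,0,0,0,0,0,1],[0,0,-4,0,0,0,1],[0,0,-15,0,0,0,1],[0,0,-25,0,0,0,1],[0,0,-20,0,0,0,1],[0,0,-8,0,0,0,1],[0,0,0,0,0,0,1],[0,0,0,0,0,0,1]]])

```text
time_s: 3.37
eef_pos: [0.3275, 0.3109, 0.0928]
eef_rot: [-0.776, -3.04, 0.007]
ft_force: [-0.5, -0.2, -0.9]
grip_width: 0.0408
```

```bash
python3 - <<'E'
from h import *
go(.5161,.2920,.09,61.3)
E
```

```text
pos [0.3275 0.3109 0.0928] t 3.37 w 0.0408 F [-0.5 -0.2 -0.9]
shift in target frame mm [-174.5   74.     2.8] in current [-174.5   73.9    1.9] turn [-0.0054 -0.0029  0.0009]
```

apply_moves(targets=[[[-15,6,0,0,0,0,1],[-30,12.7,0,0,0,0,1],[-38,16,0,0,0,0,1],[-38,16,0,0,0,0,1],[-30,13,0,0,0,0,1],[-12,5,0,0,0,0,1],[0,0,0,0,0,0,1],[0,0,0,0,0,0,1]]])

```text
time_s: 4.03
eef_pos: [0.5112, 0.2872, 0.0797]
eef_rot: [-0.771, -3.032, 0.023]
ft_force: [-1.2, -0.2, -0.4]
grip_width: 0.0412
```

```bash
python3 - <<'E'
from h import *
go(.5161,.2920,.06,61.3)
E
```

```text
pos [0.5112 0.2872 0.0797] t 4.03 w 0.0412 F [-1.2 -0.2 -0.4]
shift in target frame mm [-2.   6.5 19.7] in current [-2.2  6.9 19.6] turn [-0.0173 -0.0092  0.003 ]
```

apply_moves(targets=[[[-1,3.5,3,-0.009,-0.005,0.002,1],[-1,3,6,-0.008,-0.004,0.001,1],[0,0,3,0,0,0,1],[0,0,0,0,0,0,1],[0,0,0,0,0,0,1]]])

```text
time_s: 4.45
eef_pos: [0.5097, 0.2917, 0.0634]
eef_rot: [-0.774, -3.038, 0.006]
ft_force: [0.5, 0.9, 0.0]
grip_width: 0.041
```

```bash
python3 - <<'E'
from h import *
go(.5161,.2920,.046,61.3)
E
```

```text
pos [0.5097 0.2917 0.0634] t 4.45 w 0.041 F [0.5 0.9 0. ]
shift in target frame mm [-5.5  3.3 17.4] in current [-5.6  3.4 17.4] turn [-0.0055 -0.0058  0.002 ]
```

apply_moves(targets=[[[-3,1.8,3,-0.003,-0.003,0.001,1],[-2.5,1.5,5,-0.002,-0.002,0.001,1],[0,0,3,0,0,0,1],[0,0,0,0,0,0,1],[0,0,0,0,0,0,1],[0,0,0,0,0,0,1]]])

```text
time_s: 4.95
eef_pos: [0.5151, 0.2928, 0.0521]
eef_rot: [0.775, 3.044, 0.001]
ft_force: [0.4, 0.6, -0.3]
grip_width: 0.0405
```

```bash
python3 - <<'E'
from h import *
go(.5161,.2920,.044,61.3)
p,d=env.snapshot("side"); cv2.imwrite("pics/s2.png",cv2.resize(p[130:230,190:330],None,fx=5.5,fy=5.5,interpolation=cv2.INTER_CUBIC))
E
```

```text
pos [0.5151 0.2928 0.0521] t 4.95 w 0.0405 F [ 0.4  0.6 -0.3]
shift in target frame mm [-1.2 -0.3  8.1] in current [-1.2 -0.3  8.1] turn [0.0007 0.0001 0.0021]
```

View pics/s2.png

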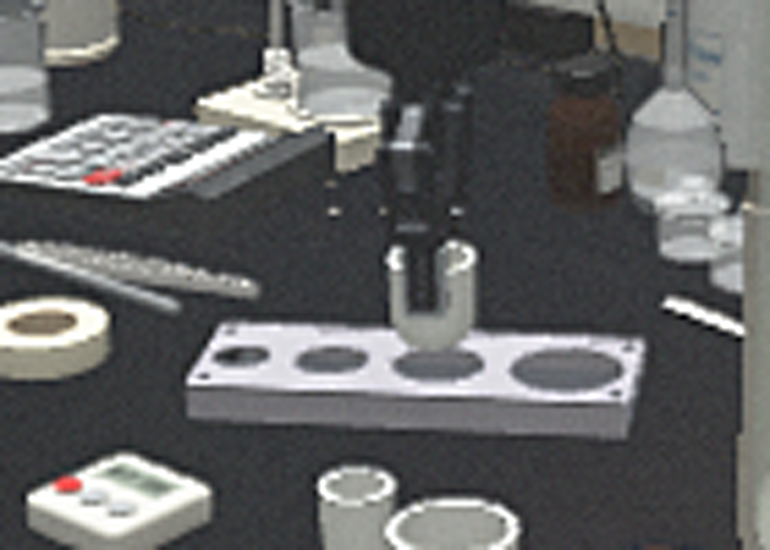

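Crucible3 (432,300 in the crop) hovers over hole 3 (438,363), slightly left of centre. That agrees with the -1.2 mm still to go. Inserting.

apply_moves(targets=[[[-1.4,-0.4,3,0,0,0.001,1],[-0.5,0,4,0,0,0,1],[0,0,3,0,0,0,1],[0,0,0,0,0,0,1],[0,0,0,0,0,0,1]]])

```text
time_s: 5.42
eef_pos: [0.5173, 0.2914, 0.0415]
eef_rot: [0.777, 3.043, 0.002]
ft_force: [-0.1, 0.5, -0.5]
grip_width: 0.041
```

```bash
python3 - <<'E'
from h import *
go(.5161,.2920,.022,61.3)
E
```

```text
pos [0.5173 0.2914 0.0415] t 5.42 w 0.041 F [-0.1  0.5 -0.5]
shift in target frame mm [ 1.3 -0.  19.5] in current [ 1.3 -0.  19.5] turn [0.0014 0.0007 0.0006]
```

apply_moves(targets=[[[1.2,0,2,0.001,0,0,1],[0,0,3,0,0,0,1],[0,0,3,0,0,0,1],[0,0,3,0,0,0,1],[0,0,0,0,0,0,1],[0,0,0,0,0,0,1]]])

```text
time_s: 5.92
eef_pos: [0.516, 0.292, 0.029]
eef_rot: [0.777, 3.043, -0.0]
ft_force: [-0.2, -0.3, -0.5]
grip_width: 0.0408
```

```bash
python3 - <<'E'
from h import *
go(.5161,.2920,.022,61.3)
E
```

```text
pos [0.516 0.292 0.029] t 5.92 w 0.0408 F [-0.2 -0.3 -0.5]
shift in target frame mm [-0.1  0.   7. ] in current [-0.1  0.   7. ] turn [-0.0001  0.0005  0.0007]
```

apply_moves(targets=[[[0,0,3,0,0,0,1],[0,0,2,0,0,0,1],[0,0,1.5,0,0,0,1],[0,0,0,0,0,0,1],[0,0,0,0,0,0,1]]])

```text
time_s: 6.33
eef_pos: [0.5162, 0.2921, 0.022]
eef_rot: [0.777, 3.043, 0.0]
ft_force: [0.2, -0.3, 1.1]
grip_width: 0.0408
```

```bash
python3 - <<'E'
from h import *
go(.5161,.2920,.022,61.3)
E
```

```text
pos [0.5162 0.2921 0.022 ] t 6.33 w 0.0408 F [ 0.2 -0.3  1.1]
shift in target frame mm [ 0.  -0.2  0. ] in current [ 0.  -0.2  0. ] turn [0.0004 0.0008 0.0007]
```

apply_moves(targets=[[[0,0,0.7,0,0,0,1],[0,0,0,0,0,0,0.4],[0,0,0,0,0,0,0.3],[0,0,0,0,0,0,0.2],[0,0,0,0,0,0,0]]])

```text
time_s: 6.75
eef_pos: [0.5168, 0.2923, 0.0225]
eef_rot: [0.777, 3.042, 0.002]
ft_force: [0.3, 0.4, -0.3]
grip_width: 0.0785
```

apply_moves(targets=[[[0,0,-4,0,0,0,0],[0,0,-15,0,0,0,0],[0,0,-25,0,0,0,0],[0,0,-30,0,0,0,0],[0,0,-15,0,0,0,0],[0,0,-5,0,0,0,0],[0,0,0,0,0,0,0]]])

```text
time_s: 7.33
eef_pos: [0.5154, 0.2918, 0.1196]
eef_rot: [-0.777, -3.042, 0.002]
ft_force: [0.2, 0.8, -1.1]
grip_width: 0.0852
```

```bash
python3 - <<'E'
from h import *
go(.4256,.1404,.09,61.3)
E
```

```text
pos [0.5154 0.2918 0.1196] t 7.33 w 0.0852 F [ 0.2  0.8 -1.1]
shift in target frame mm [   6.1 -175.9   29.6] in current [   6.1 -175.8   30. ] turn [-0.0019 -0.001   0.0006]
```

apply_moves(targets=[[[1,-15,3,0,0,0,0],[1,-30,3,0,0,0,0],[1,-38,3,0,0,0,0],[1,-38,3,0,0,0,0],[1,-30,3,0,0,0,0],[1,-15,3,0,0,0,0],[0,-5,0,0,0,0,0],[0,0,0,0,0,0,0]]])

```text
time_s: 8.0
eef_pos: [0.4207, 0.1403, 0.0937]
eef_rot: [-0.771, -3.036, 0.005]
ft_force: [0.3, 0.5, 0.2]
grip_width: 0.0855
```

apply_moves(targets=[[[0,0,0,0,0,0,0],[0,0,0,0,0,0,0]]])

```text
time_s: 8.17
eef_pos: [0.4215, 0.1411, 0.0933]
eef_rot: [-0.772, -3.036, 0.004]
ft_force: [0.0, -0.1, -0.3]
grip_width: 0.0855
```

```bash
python3 - <<'E'
from h import *
go(.4256,.1404,.05,61.3)
E
```

```text
pos [0.4215 0.1411 0.0933] t 8.17 w 0.0855 F [ 0.  -0.1 -0.3]
shift in target frame mm [-3.9  1.4 43.3] in current [-4.3  1.6 43.2] turn [-0.0045 -0.0082  0.0029]
```

apply_moves(targets=[[[-2.2,0.8,10,-0.002,-0.004,0.001,0],[-2,0.7,20,-0.002,-0.004,0.001,0],[0,0,10,0,0,0,0],[0,0,3,0,0,0,0],[0,0,0,0,0,0,0],[0,0,0,0,0,0,0]]])

```text
time_s: 8.67
eef_pos: [0.4342, 0.1463, 0.0499]
eef_rot: [0.767, 3.038, 0.008]
ft_force: [0.1, -0.3, 0.4]
grip_width: 0.0854
```

```bash
python3 - <<'E'
from h import *
go(.4256,.1404,.02,61.3)
E
```

```text
pos [0.4342 0.1463 0.0499] t 8.67 w 0.0854 F [ 0.1 -0.3  0.4]
shift in target frame mm [ 4.7 -9.3 29.9] in current [ 5.  -9.5 29.8] turn [0.0071 0.0069 0.0063]
```

apply_moves(targets=[[[2.3,-4.5,0,0.003,0.003,0.003,0],[2,-4,0,0.003,0.003,0.003,0],[0,0,0,0,0,0,0],[0,0,0,0,0,0,0]]])

```text
time_s: 9.0
eef_pos: [0.4275, 0.1414, 0.0515]
eef_rot: [0.776, 3.04, 0.003]
ft_force: [0.3, -0.9, 0.2]
grip_width: 0.0856
```

```bash
python3 - <<'E'
from h import *
go(.4256,.1404,.02,61.3)
E
```

```text
pos [0.4275 0.1414 0.0515] t 9.0 w 0.0856 F [ 0.3 -0.9  0.2]
shift in target frame mm [ 1.2 -1.8 31.5] in current [ 1.3 -1.9 31.5] turn [0.0028 0.0032 0.001 ]
```

Descending with slow rows.

apply_moves(targets=[[[1,-1.5,4,0.001,0.001,0,0],[0.5,-1,6,0,0,0,0],[0,0,6,0,0,0,0],[0,0,6,0,0,0,0],[0,0,4,0,0,0,0],[0,0,2,0,0,0,0],[0,0,0,0,0,0,0],[0,0,0,0,0,0,0]]])

```text
time_s: 9.67
eef_pos: [0.4246, 0.1395, 0.0207]
eef_rot: [0.778, 3.041, 0.002]
ft_force: [-0.4, -0.0, 0.7]
grip_width: 0.0855
```

```bash
python3 - <<'E'
from h import *
go(.4256,.1404,.02,61.3)
E
```

```text
pos [0.4246 0.1395 0.0207] t 9.67 w 0.0855 F [-0.4 -0.   0.7]
shift in target frame mm [-0.4  1.3  0.7] in current [-0.4  1.3  0.7] turn [0.002  0.0022 0.0001]
```

apply_moves(targets=[[[-0.5,1.3,1.2,0.001,0.001,0,0.2],[0,0,0,0,0,0,0.4],[0,0,0,0,0,0,0.5],[0,0,0,0,0,0,0.6],[0,0,0,0,0,0,0.8],[0,0,0,0,0,0,1],[0,0,0,0,0,0,1]]])

```text
time_s: 10.25
eef_pos: [0.4269, 0.1407, 0.0204]
eef_rot: [0.777, 3.04, 0.002]
ft_force: [0.7, -0.3, -0.2]
grip_width: 0.0317
```

```bash
python3 - <<'E'
from h import *
go(.4256,.1404,.02,61.3)
E
```

```text
pos [0.4269 0.1407 0.0204] t 10.25 w 0.0317 F [ 0.7 -0.3 -0.2]
shift in target frame mm [ 1.  -0.9  0.4] in current [ 1.  -0.9  0.4] turn [0.0023 0.0029 0.0003]
```

apply_moves(targets=[[[0,0,-4,0,0,0,1],[0,0,-15,0,0,0,1],[0,0,-25,0,0,0,1],[0,0,-20,0,0,0,1],[0,0,-10,0,0,0,1],[0,0,-3,0,0,0,1],[0,0,0,0,0,0,1],[0,0,0,0,0,0,1]]])

```text
time_s: 10.92
eef_pos: [0.4253, 0.1404, 0.101]
eef_rot: [0.778, 3.043, 0.001]
ft_force: [0.7, -0.1, -0.5]
grip_width: 0.0316
```

```bash
python3 - <<'E'
from h import *
go(.4692,.3177,.09,61.3)
E
```

```text
pos [0.4253 0.1404 0.101 ] t 10.92 w 0.0316 F [ 0.7 -0.1 -0.5]
shift in target frame mm [ 46.6 176.6  11. ] in current [ 46.6 176.6  11.1] turn [0.0007 0.001  0.0003]
```

apply_moves(targets=[[[5,17,0,0,0,0,1],[8,30,0,0,0,0,1],[9.5,37,0,0,0,0,1],[9.5,37,0,0,0,0,1],[8,30,0,0,0,0,1],[4,16,0,0,0,0,1],[1,5,0,0,0,0,1],[0,0,0,0,0,0,1]]])

```text
time_s: 11.58
eef_pos: [0.4652, 0.3176, 0.0913]
eef_rot: [-0.781, -3.032, 0.014]
ft_force: [-0.0, -0.2, -0.3]
grip_width: 0.032
```

apply_moves(targets=[[[0,0,0,0,0,0,1],[0,0,0,0,0,0,1]]])

```text
time_s: 11.75
eef_pos: [0.4635, 0.3157, 0.0895]
eef_rot: [-0.78, -3.029, 0.021]
ft_force: [-0.5, -0.1, -0.2]
grip_width: 0.0321
```

```bash
python3 - <<'E'
from h import *
go(.4692,.3177,.055,61.3)
E
```

```text
pos [0.4635 0.3157 0.0895] t 11.75 w 0.0321 F [-0.5 -0.1 -0.2]
shift in target frame mm [-4.   4.5 34.5] in current [-4.4  5.1 34.4] turn [-0.0163 -0.0099 -0.0029]
```

apply_moves(targets=[[[-1.5,1.7,2,-0.006,-0.004,-0.001,1],[-1,1.5,5,-0.005,-0.003,-0.001,1],[-0.5,0,6,-0.003,-0.002,0,1],[0,0,6,0,0,0,1],[0,0,3,0,0,0,1],[0,0,1,0,0,0,1],[0,0,0,0,0,0,1],[0,0,0,0,0,0,1]]])

```text
time_s: 12.42
eef_pos: [0.466, 0.3109, 0.0635]
eef_rot: [-0.788, -3.038, 0.007]
ft_force: [0.2, -0.5, -0.4]
grip_width: 0.0315
```

```bash
python3 - <<'E'
from h import *
go(.4692,.3177,.055,61.3)
E
```

```text
pos [0.466  0.3109 0.0635] t 12.42 w 0.0315 F [ 0.2 -0.5 -0.4]
shift in target frame mm [0.5 7.5 8.5] in current [0.5 7.5 8.5] turn [-0.0052 -0.0015 -0.0065]
```

apply_moves(targets=[[[0.3,3.5,1,-0.002,0,-0.003,1],[0.2,3,2,-0.002,0,-0.003,1],[0,1,2,0,0,0,1],[0,0,0,0,0,0,1],[0,0,0,0,0,0,1]]])

```text
time_s: 12.83
eef_pos: [0.4704, 0.3193, 0.0586]
eef_rot: [-0.777, -3.044, -0.002]
ft_force: [-0.7, -0.6, -0.4]
grip_width: 0.0321
```

```bash
python3 - <<'E'
from h import *
go(.4692,.3177,.045,61.3)
E
```

```text
pos [0.4704 0.3193 0.0586] t 12.83 w 0.0321 F [-0.7 -0.6 -0.4]
shift in target frame mm [ 0.3 -1.9 13.6] in current [ 0.3 -1.9 13.6] turn [ 0.0011 -0.0004  0.0007]
```

apply_moves(targets=[[[0.2,-1,3,0,0,0,1],[0,-0.6,4,0,0,0,1],[0,0,3,0,0,0,1],[0,0,2,0,0,0,1],[0,0,0,0,0,0,1],[0,0,0,0,0,0,1]]])

```text
time_s: 13.33
eef_pos: [0.4689, 0.3177, 0.0451]
eef_rot: [-0.777, -3.043, -0.001]
ft_force: [-0.7, -1.2, 0.2]
grip_width: 0.0315
```

```bash
python3 - <<'E'
from h import *
go(.4692,.3177,.035,61.3)
E
```

```text
pos [0.4689 0.3177 0.0451] t 13.33 w 0.0315 F [-0.7 -1.2  0.2]
shift in target frame mm [-0.2  0.1 10.1] in current [-0.3  0.1 10.1] turn [ 0.0004 -0.0007  0.0009]
```

Aligned. Lowering 10 mm, then the rest.

apply_moves(targets=[[[-0.2,0,3,0,0,0,1],[0,0,3,0,0,0,1],[0,0,3,0,0,0,1],[0,0,2,0,0,0,1],[0,0,0,0,0,0,1],[0,0,0,0,0,0,1]]])

```text
time_s: 13.83
eef_pos: [0.4693, 0.3176, 0.0329]
eef_rot: [-0.777, -3.043, -0.001]
ft_force: [-0.5, 0.4, 0.1]
grip_width: 0.0318
```

```bash
python3 - <<'E'
from h import *
go(.4692,.3177,.0234,61.3)
E
```

```text
pos [0.4693 0.3176 0.0329] t 13.83 w 0.0318 F [-0.5  0.4  0.1]
shift in target frame mm [0.1 0.1 9.5] in current [0.1 0.1 9.5] turn [ 0.0005 -0.0007  0.0008]
```

apply_moves(targets=[[[0,0,3,0,0,0,1],[0,0,3,0,0,0,1],[0,0,2,0,0,0,1],[0,0,1,0,0,0,1],[0,0,0,0,0,0,1],[0,0,0,0,0,0,1]]])

```text
time_s: 14.33
eef_pos: [0.4694, 0.3177, 0.0231]
eef_rot: [-0.777, -3.044, -0.001]
ft_force: [-0.3, -0.0, 1.8]
grip_width: 0.0319
```

```bash
python3 - <<'E'
from h import *
go(.4692,.3177,.0234,61.3)
E
```

```text
pos [0.4694 0.3177 0.0231] t 14.33 w 0.0319 F [-0.3 -0.   1.8]
shift in target frame mm [ 0.2 -0.1 -0.3] in current [ 0.2 -0.1 -0.3] turn [ 0.0008 -0.0005  0.0009]
```

apply_moves(targets=[[[0,0,0,0,0,0,0.55],[0,0,0,0,0,0,0.4],[0,0,0,0,0,0,0.2],[0,0,0,0,0,0,0],[0,0,0,0,0,0,0]]])

```text
time_s: 14.75
eef_pos: [0.4698, 0.3179, 0.0236]
eef_rot: [0.777, 3.043, 0.003]
ft_force: [-0.5, -0.5, -0.1]
grip_width: 0.084
```

apply_moves(targets=[[[0,0,-4,0,0,0,0],[0,0,-15,0,0,0,0],[0,0,-25,0,0,0,0],[0,0,-30,0,0,0,0],[0,0,-15,0,0,0,0],[0,0,-5,0,0,0,0],[0,0,0,0,0,0,0]]])

```text
time_s: 15.33
eef_pos: [0.4687, 0.3173, 0.1216]
eef_rot: [-0.777, -3.042, 0.001]
ft_force: [0.6, 0.6, 0.7]
grip_width: 0.0853
```

```bash
python3 - <<'E'
from h import *
go(.4416,.0578,.1,61.3)
p,d=env.snapshot("side"); cv2.imwrite("pics/s3.png",cv2.resize(p[150:270,190:340],None,fx=5,fy=5,interpolation=cv2.INTER_CUBIC))
E
```

```text
pos [0.4687 0.3173 0.1216] t 15.33 w 0.0853 F [0.6 0.6 0.7]
shift in target frame mm [-100.8 -240.6   21.6] in current [-100.6 -240.7   21.7] turn [-0.001  -0.0018  0.0008]
```

View pics/s3.png

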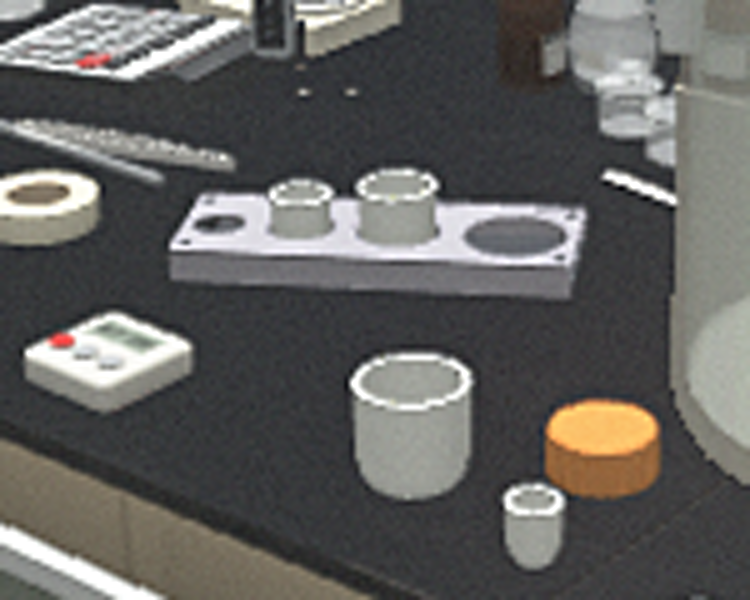

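Crucibles 2 (300,210) and 3 (397,205) stand seated in holes 2 and 3. Next is crucible4.

apply_moves(targets=[[[-6,-14,0,0,0,0,0],[-12,-28,0,0,0,0,0],[-15,-36,0,0,0,0,0],[-15,-36,0,0,0,0,0],[-15,-36,0,0,0,0,0],[-15,-36,0,0,0,0,0],[-11,-26,0,0,0,0,0],[-6,-14,0,0,0,0,0]]])

```text
time_s: 16.05
eef_pos: [0.4345, 0.0627, 0.1108]
eef_rot: [-0.756, -3.03, 0.014]
ft_force: [-0.4, 0.5, -0.6]
grip_width: 0.0855
```

apply_moves(targets=[[[-2,-5,0,0,0,0,0],[0,0,0,0,0,0,0],[0,0,0,0,0,0,0],[0,0,0,0,0,0,0]]])

```text
time_s: 16.38
eef_pos: [0.4291, 0.0534, 0.1074]
eef_rot: [-0.765, -3.019, 0.018]
ft_force: [-0.3, -0.3, 0.2]
grip_width: 0.0853
```

```bash
python3 - <<'E'
from h import *
go(.4416,.0578,.08,61.3)
E
```

```text
pos [0.4291 0.0534 0.1074] t 16.38 w 0.0853 F [-0.3 -0.3  0.2]
shift in target frame mm [-8.8  9.9 27.4] in current [-9.5 10.3 27.1] turn [-0.018  -0.0236  0.0045]
```

apply_moves(targets=[[[-3,3,2,-0.006,-0.008,0.002,0],[-3,3,4,-0.006,-0.008,0.001,0],[-2,2,5,-0.004,-0.005,0.001,0],[0,1,4,0,0,0,0],[0,0,2,0,0,0,0],[0,0,0,0,0,0,0],[0,0,0,0,0,0,0]]])

```text
time_s: 16.97
eef_pos: [0.4418, 0.0625, 0.0874]
eef_rot: [-0.767, -3.045, -0.001]
ft_force: [-0.4, -0.3, -0.8]
grip_width: 0.0853
```

```bash
python3 - <<'E'
from h import *
go(.4416,.0578,.06,61.3)
E
```

```text
pos [0.4418 0.0625 0.0874] t 16.97 w 0.0853 F [-0.4 -0.3 -0.8]
shift in target frame mm [-2.1 -4.2 27.4] in current [-2.1 -4.2 27.3] turn [ 0.0004 -0.0018  0.0076]
```

apply_moves(targets=[[[-1,-2,3,0,-0.001,0.004,0],[-0.7,-1.5,5,0,0,0.003,0],[0,0,6,0,0,0,0],[0,0,5,0,0,0,0],[0,0,3,0,0,0,0],[0,0,1,0,0,0,0],[0,0,0,0,0,0,0],[0,0,0,0,0,0,0]]])

```text
time_s: 17.63
eef_pos: [0.4413, 0.0578, 0.0616]
eef_rot: [-0.779, -3.042, -0.0]
ft_force: [-0.3, -0.1, 0.2]
grip_width: 0.0856
```

```bash
python3 - <<'E'
from h import *
go(.4416,.0578,.02,61.3)
E
```

```text
pos [0.4413 0.0578 0.0616] t 17.63 w 0.0856 F [-0.3 -0.1  0.2]
shift in target frame mm [-0.3  0.1 41.6] in current [-0.3  0.1 41.6] turn [-0.0001 -0.0014 -0.0008]
```

apply_moves(targets=[[[0,0,4,0,0,0,0],[0,0,7,0,0,0,0],[0,0,8,0,0,0,0],[0,0,8,0,0,0,0],[0,0,6,0,0,0,0],[0,0,3,0,0,0,0],[0,0,0,0,0,0,0],[0,0,0,0,0,0,0]]])

```text
time_s: 18.3
eef_pos: [0.4412, 0.0579, 0.0215]
eef_rot: [-0.779, -3.042, -0.0]
ft_force: [-0.2, 0.0, -0.5]
grip_width: 0.0856
```

```bash
python3 - <<'E'
from h import *
go(.4416,.0578,.02,61.3)
E
```

```text
pos [0.4412 0.0579 0.0215] t 18.3 w 0.0856 F [-0.2  0.  -0.5]
shift in target frame mm [-0.4  0.1  1.5] in current [-0.4  0.1  1.5] turn [-0.0002 -0.0017 -0.0007]
```

apply_moves(targets=[[[-0.4,0,1.5,0,0,0,0.15],[0,0,0,0,0,0,0.25],[0,0,0,0,0,0,0.35],[0,0,0,0,0,0,0.5],[0,0,0,0,0,0,0.8],[0,0,0,0,0,0,1],[0,0,0,0,0,0,1]]])

```text
time_s: 18.88
eef_pos: [0.4424, 0.0578, 0.0208]
eef_rot: [0.779, 3.043, 0.001]
ft_force: [0.4, -0.1, -1.5]
grip_width: 0.0514
```

```bash
python3 - <<'E'
from h import *
go(.4416,.0578,.02,61.3)
E
```

```text
pos [0.4424 0.0578 0.0208] t 18.88 w 0.0514 F [ 0.4 -0.1 -1.5]
shift in target frame mm [ 0.7 -0.4  0.8] in current [ 0.7 -0.4  0.8] turn [ 0.0008  0.0002 -0.0006]
```

apply_moves(targets=[[[0,0,-4,0,0,0,1],[0,0,-15,0,0,0,1],[0,0,-25,0,0,0,1],[0,0,-25,0,0,0,1],[0,0,-15,0,0,0,1],[0,0,-5,0,0,0,1],[0,0,0,0,0,0,1],[0,0,0,0,0,0,1]]])

```text
time_s: 19.55
eef_pos: [0.4406, 0.0577, 0.1135]
eef_rot: [-0.779, -3.04, 0.0]
ft_force: [0.4, -0.0, -1.2]
grip_width: 0.0511
```

```bash
python3 - <<'E'
from h import *
go(.5727,.2610,.11,61.3)
E
```

```text
pos [0.4406 0.0577 0.1135] t 19.55 w 0.0511 F [ 0.4 -0.  -1.2]
shift in target frame mm [-18.2 241.8   3.5] in current [-18.1 241.8   3.2] turn [-0.001  -0.0031 -0.0006]
```

```bash
python3 - <<'E'
from h import *
P=onplane("side",[(327,215),(345,238),(370,250),(395,255),(425,251)],0.);print(P.round(3),circ(P))
# top: widest outline at unknown height; try z=.35 edges
for z in(.05,.3,.4):print(z,onplane("top",[(252,100),(325,185),(466,60)],z).round(3).tolist())
E
```

```text
[[ 0.63   0.156  0.   ]
 [ 0.615  0.025  0.   ]
 [ 0.641 -0.049  0.   ]
 [ 0.681 -0.09   0.   ]
 [ 0.753 -0.1    0.   ]] (array([0.7674795 , 0.05961956]), np.float64(0.16498624507989573))
0.05 [[0.739, 0.168, 0.05], [0.564, 0.023, 0.05], [0.815, -0.266, 0.05]]
0.3 [[0.658, 0.153, 0.3], [0.536, 0.051, 0.3], [0.712, -0.152, 0.3]]
0.4 [[0.626, 0.147, 0.4], [0.524, 0.062, 0.4], [0.671, -0.107, 0.4]]
```

apply_moves(targets=[[[-1,12,0,0,0,0,1],[-2,24,0,0,0,0,1],[-3,34,0,0,0,0,1],[-3,36,0,0,0,0,1],[-3,36,0,0,0,0,1],[-3,36,0,0,0,0,1],[-2,30,0,0,0,0,1],[-1,16,0,0,0,0,1]]])

```text
time_s: 20.22
eef_pos: [0.5634, 0.2552, 0.1003]
eef_rot: [-0.786, -3.021, 0.01]
ft_force: [0.2, 0.1, 0.1]
grip_width: 0.0511
```

apply_moves(targets=[[[0,8,0,0,0,0,1],[0,3,0,0,0,0,1],[0,0,0,0,0,0,1],[0,0,0,0,0,0,1]]])

```text
time_s: 20.55
eef_pos: [0.568, 0.27, 0.0934]
eef_rot: [-0.778, -3.015, 0.016]
ft_force: [-0.5, 0.5, -0.9]
grip_width: 0.0516
```

```bash
python3 - <<'E'
from h import *
go(.5733,.2607,.06,61.3)
E
```

```text
pos [0.568  0.27   0.0934] t 20.55 w 0.0516 F [-0.5  0.5 -0.9]
shift in target frame mm [-9.1 -5.6 33.4] in current [-10.   -5.   33.3] turn [-0.0171 -0.0243 -0.0041]
```

apply_moves(targets=[[[-3,-1.5,2,-0.006,-0.008,-0.001,1],[-3,-1.5,4,-0.006,-0.008,-0.001,1],[-2,-1,5,-0.004,-0.006,-0.001,1],[0,0,4,0,0,0,1],[0,0,2,0,0,0,1],[0,0,0,0,0,0,1],[0,0,0,0,0,0,1]]])

```text
time_s: 21.13
eef_pos: [0.57, 0.256, 0.0749]
eef_rot: [-0.787, -3.039, 0.004]
ft_force: [0.9, 0.5, -0.4]
grip_width: 0.0516
```

```bash
python3 - <<'E'
from h import *
go(.5733,.2607,.055,61.3)
E
```

```text
pos [0.57   0.256  0.0749] t 21.13 w 0.0516 F [ 0.9  0.5 -0.4]
shift in target frame mm [-0.7  5.7 19.9] in current [-0.7  5.7 19.8] turn [-0.0034 -0.0018 -0.0061]
```

apply_moves(targets=[[[-0.3,2.5,2,-0.001,-0.001,-0.003,1],[-0.2,2.2,3,-0.001,0,-0.002,1],[0,0.5,4,0,0,0,1],[0,0,3,0,0,0,1],[0,0,1,0,0,0,1],[0,0,0,0,0,0,1],[0,0,0,0,0,0,1]]])

```text
time_s: 21.72
eef_pos: [0.5739, 0.2615, 0.0607]
eef_rot: [-0.779, -3.043, 0.0]
ft_force: [-0.5, -0.4, -0.5]
grip_width: 0.0513
```

```bash
python3 - <<'E'
from h import *
go(.5733,.2607,.055,61.3)
E
```

```text
pos [0.5739 0.2615 0.0607] t 21.72 w 0.0513 F [-0.5 -0.4 -0.5]
shift in target frame mm [ 0.2 -1.   5.7] in current [ 0.2 -1.   5.7] turn [-0.0001 -0.0001 -0.0002]
```

apply_moves(targets=[[[0,-0.9,3,0,0,0,1],[0,0,4,0,0,0,1],[0,0,4,0,0,0,1],[0,0,3,0,0,0,1],[0,0,1,0,0,0,1],[0,0,0,0,0,0,1],[0,0,0,0,0,0,1]]])

```text
time_s: 22.3
eef_pos: [0.5732, 0.2605, 0.0439]
eef_rot: [-0.779, -3.043, 0.001]
ft_force: [-0.1, -0.6, -0.2]
grip_width: 0.0514
```

```bash
python3 - <<'E'
from h import *
go(.5733,.2607,.0238,61.3)
E
```

```text
pos [0.5732 0.2605 0.0439] t 22.3 w 0.0514 F [-0.1 -0.6 -0.2]
shift in target frame mm [ 0.   0.2 20.1] in current [ 0.   0.2 20.1] turn [-0.0005 -0.0004 -0.0001]
```

apply_moves(targets=[[[0,0.2,3,0,0,0,1],[0,0,4,0,0,0,1],[0,0,4,0,0,0,1],[0,0,2,0,0,0,1],[0,0,0,0,0,0,1],[0,0,0,0,0,0,1]]])

```text
time_s: 22.8
eef_pos: [0.5735, 0.2607, 0.0296]
eef_rot: [-0.779, -3.043, 0.0]
ft_force: [-0.6, -1.2, -1.2]
grip_width: 0.0511
```

```bash
python3 - <<'E'
from h import *
go(.5733,.2607,.0238,61.3)
E
```

```text
pos [0.5735 0.2607 0.0296] t 22.8 w 0.0511 F [-0.6 -1.2 -1.2]
shift in target frame mm [ 0.2 -0.1  5.8] in current [ 0.2 -0.1  5.8] turn [-0.0003 -0.0001 -0.0001]
```

apply_moves(targets=[[[0,0,2,0,0,0,1],[0,0,2,0,0,0,1],[0,0,1.2,0,0,0,1],[0,0,0.5,0,0,0,1],[0,0,0,0,0,0,1],[0,0,0,0,0,0,1]]])

```text
time_s: 23.3
eef_pos: [0.5737, 0.2608, 0.0235]
eef_rot: [0.779, 3.043, 0.0]
ft_force: [-0.3, 0.1, -0.1]
grip_width: 0.0515
```

```bash
python3 - <<'E'
from h import *
go(.5733,.2607,.0238,61.3)
E
```

```text
pos [0.5737 0.2608 0.0235] t 23.3 w 0.0515 F [-0.3  0.1 -0.1]
shift in target frame mm [ 0.3 -0.3 -0.3] in current [ 0.3 -0.3 -0.3] turn [ 0.0001  0.0002 -0.0001]
```

apply_moves(targets=[[[0,0,1,0,0,0,1],[0,0,0.6,0,0,0,1],[0,0,0,0,0,0,1]]])

```text
time_s: 23.55
eef_pos: [0.5738, 0.2609, 0.0237]
eef_rot: [0.778, 3.043, 0.001]
ft_force: [0.0, 0.2, -0.7]
grip_width: 0.0514
```

apply_moves(targets=[[[0,0,0,0,0,0,0.3],[0,0,0,0,0,0,0.2],[0,0,0,0,0,0,0.1],[0,0,0,0,0,0,0],[0,0,0,0,0,0,0]]])

```text
time_s: 23.97
eef_pos: [0.5747, 0.2611, 0.0238]
eef_rot: [0.778, 3.041, 0.002]
ft_force: [0.1, -0.1, 0.8]
grip_width: 0.0853
```

apply_moves(targets=[[[0,0,-4,0,0,0,0],[0,0,-15,0,0,0,0],[0,0,-25,0,0,0,0],[0,0,-30,0,0,0,0],[0,0,-20,0,0,0,0],[0,0,-5,0,0,0,0],[0,0,0,0,0,0,0]]])

```text
time_s: 24.55
eef_pos: [0.5732, 0.2606, 0.1256]
eef_rot: [-0.778, -3.042, 0.002]
ft_force: [0.6, -0.7, -0.6]
grip_width: 0.0855
```

```bash
python3 - <<'E'
from h import *
go(.4648,-.0334,.11,61.3)
E
```

```text
pos [0.5732 0.2606 0.1256] t 24.55 w 0.0855 F [ 0.6 -0.7 -0.6]
shift in target frame mm [ -46.1 -310.    15.6] in current [ -46.2 -309.9   16.1] turn [-0.0015 -0.0013 -0.0001]
```

apply_moves(targets=[[[-2,-14,0,0,0,0,0],[-4,-28,0,0,0,0,0],[-5,-36,0,0,0,0,0],[-6,-38,0,0,0,0,0],[-6,-38,0,0,0,0,0],[-6,-38,0,0,0,0,0],[-6,-38,0,0,0,0,0],[-5,-34,0,0,0,0,0]]])

```text
time_s: 25.22
eef_pos: [0.4705, 0.0021, 0.1148]
eef_rot: [-0.755, -3.033, 0.008]
ft_force: [1.4, 0.4, -1.2]
grip_width: 0.0853
```

apply_moves(targets=[[[-3,-20,0,0,0,0,0],[-1,-10,0,0,0,0,0],[0,-4,0,0,0,0,0],[0,0,0,0,0,0,0],[0,0,0,0,0,0,0],[0,0,0,0,0,0,0]]])

```text
time_s: 25.72
eef_pos: [0.444, -0.0378, 0.1081]
eef_rot: [-0.765, -3.011, 0.015]
ft_force: [0.8, -0.3, -0.3]
grip_width: 0.0854
```

```bash
python3 - <<'E'
from h import *
go(.4648,-.0334,.07,61.3)
E
```

```text
pos [ 0.444  -0.0378  0.1081] t 25.72 w 0.0854 F [ 0.8 -0.3 -0.3]
shift in target frame mm [-16.1  13.9  38.1] in current [-17.3  14.5  37.3] turn [-0.0181 -0.0316  0.0031]
```

apply_moves(targets=[[[-5,4,1,-0.006,-0.01,0.001,0],[-5,4,3,-0.006,-0.01,0.001,0],[-3,3,4,-0.004,-0.008,0.001,0],[-1,1,4,0,0,0,0],[0,0,2,0,0,0,0],[0,0,0,0,0,0,0],[0,0,0,0,0,0,0]]])

```text
time_s: 26.3
eef_pos: [0.4654, -0.0298, 0.0911]
eef_rot: [-0.769, -3.045, -0.001]
ft_force: [-0.2, 0.2, -1.2]
grip_width: 0.0855
```

```bash
python3 - <<'E'
from h import *
go(.4648,-.0334,.055,61.3)
E
```

```text
pos [ 0.4654 -0.0298  0.0911] t 26.3 w 0.0855 F [-0.2  0.2 -1.2]
shift in target frame mm [-1.2 -3.4 36.1] in current [-1.2 -3.4 36.1] turn [ 0.0006 -0.0011  0.0064]
```

apply_moves(targets=[[[-0.6,-1.8,3,0,0,0.003,0],[-0.4,-1.3,6,0,0,0.003,0],[0,0,8,0,0,0,0],[0,0,8,0,0,0,0],[0,0,5,0,0,0,0],[0,0,2,0,0,0,0],[0,0,0,0,0,0,0],[0,0,0,0,0,0,0]]])

```text
time_s: 26.97
eef_pos: [0.4638, -0.0336, 0.0551]
eef_rot: [-0.779, -3.041, -0.001]
ft_force: [-0.7, -0.0, 0.0]
grip_width: 0.0854
```

```bash
python3 - <<'E'
from h import *
go(.4648,-.0334,.019,61.3)
E
```

```text
pos [ 0.4638 -0.0336  0.0551] t 26.97 w 0.0854 F [-0.7 -0.   0. ]
shift in target frame mm [-0.8  0.6 36.1] in current [-0.9  0.7 36.1] turn [-0.0001 -0.0029 -0.0009]
```

apply_moves(targets=[[[-0.5,0.4,4,0,-0.001,0,0],[-0.3,0.2,7,0,-0.001,0,0],[0,0,8,0,0,0,0],[0,0,7,0,0,0,0],[0,0,5,0,0,0,0],[0,0,2,0,0,0,0],[0,0,0,0,0,0,0],[0,0,0,0,0,0,0]]])

```text
time_s: 27.63
eef_pos: [0.4652, -0.0334, 0.0185]
eef_rot: [-0.78, -3.043, -0.0]
ft_force: [0.0, -0.2, -0.4]
grip_width: 0.0854
```

```bash
python3 - <<'E'
from h import *
go(.4648,-.0334,.019,61.3)
E
```

```text
pos [ 0.4652 -0.0334  0.0185] t 27.63 w 0.0854 F [ 0.  -0.2 -0.4]
shift in target frame mm [ 0.3 -0.2 -0.5] in current [ 0.3 -0.2 -0.5] turn [ 0.0001 -0.0003 -0.0008]
```

apply_moves(targets=[[[0,0,0,0,0,0,0.3],[0,0,0,0,0,0,0.5],[0,0,0,0,0,0,0.6],[0,0,0,0,0,0,0.7],[0,0,0,0,0,0,0.85],[0,0,0,0,0,0,1],[0,0,0,0,0,0,1],[0,0,0,0,0,0,1]]])

```text
time_s: 28.3
eef_pos: [0.4663, -0.0336, 0.0199]
eef_rot: [0.779, 3.041, 0.0]
ft_force: [-0.0, 0.2, -0.0]
grip_width: 0.0227
```

```bash
python3 - <<'E'
from h import *
go(.4648,-.0334,.019,61.3)
p,d=env.snapshot("side"); cv2.imwrite("pics/s4.png",cv2.resize(p[150:290,190:350],None,fx=4,fy=4,interpolation=cv2.INTER_CUBIC))
E
```

```text
pos [ 0.4663 -0.0336  0.0199] t 28.3 w 0.0227 F [-0.   0.2 -0. ]
shift in target frame mm [ 1.4 -0.5  0.9] in current [ 1.4 -0.5  0.8] turn [ 0.0009  0.0027 -0.0007]
```

View pics/s4.png

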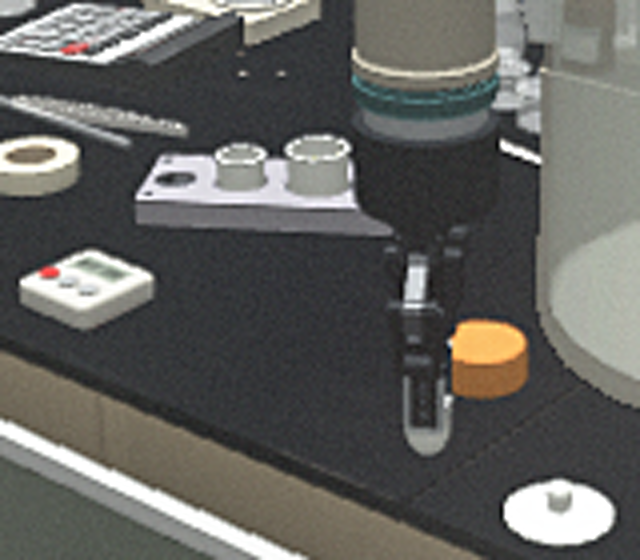

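Crucible1 is held at (427,430). The lid lies at (558,510), and crucible4 is hidden behind the wrist. Lifting and carrying.

apply_moves(targets=[[[0,0,-4,0,0,0,1],[0,0,-15,0,0,0,1],[0,0,-25,0,0,0,1],[0,0,-25,0,0,0,1],[0,0,-15,0,0,0,1],[0,0,-5,0,0,0,1],[0,0,0,0,0,0,1],[0,0,0,0,0,0,1]]])

```text
time_s: 29.02
eef_pos: [0.4644, -0.0333, 0.1122]
eef_rot: [-0.779, -3.042, -0.0]
ft_force: [-0.5, 0.1, -0.4]
grip_width: 0.0226
```

```bash
python3 - <<'E'
from h import *
go(.4290,.3398,.11,61.3)
E
```

```text
pos [ 0.4644 -0.0333  0.1122] t 29.02 w 0.0226 F [-0.5  0.1 -0.4]
shift in target frame mm [210.2 310.3   2.2] in current [210.4 310.1   2.4] turn [-0.0004 -0.0015 -0.0008]
```

apply_moves(targets=[[[8,12,0,0,0,0,1],[15,22,0,0,0,0,1],[19,28,0,0,0,0,1],[19,28,0,0,0,0,1],[19,28,0,0,0,0,1],[19,28,0,0,0,0,1],[19,28,0,0,0,0,1],[19,28,0,0,0,0,1]]])

```text
time_s: 29.68
eef_pos: [0.4376, 0.212, 0.1024]
eef_rot: [-0.796, -3.025, 0.014]
ft_force: [1.7, 0.3, 0.1]
grip_width: 0.0229
```

apply_moves(targets=[[[19,28,0,0,0,0,1],[17,25,0,0,0,0,1],[12,18,0,0,0,0,1],[7,10,0,0,0,0,1],[3,4,0,0,0,0,1],[0,0,0,0,0,0,1],[0,0,0,0,0,0,1],[0,0,0,0,0,0,1]]])

```text
time_s: 30.35
eef_pos: [0.4207, 0.3231, 0.091]
eef_rot: [-0.779, -3.014, 0.031]
ft_force: [0.3, 0.1, 0.2]
grip_width: 0.0226
```

```bash
python3 - <<'E'
from h import *
go(.4290,.3398,.07,61.3)
E
```

```text
pos [0.4207 0.3231 0.091 ] t 30.35 w 0.0226 F [0.3 0.1 0.2]
shift in target frame mm [ 0.8 18.7 21. ] in current [ 0.4 19.2 20.6] turn [-0.0263 -0.0224 -0.005 ]
```

apply_moves(targets=[[[0,5,0,-0.008,-0.007,-0.002,1],[0,6,2,-0.008,-0.007,-0.001,1],[0,4,3,-0.007,-0.005,-0.001,1],[0,2,2,0,0,0,1],[0,0,0,0,0,0,1],[0,0,0,0,0,0,1]]])

```text
time_s: 30.85
eef_pos: [0.4305, 0.3354, 0.0829]
eef_rot: [-0.787, -3.04, 0.003]
ft_force: [0.4, -0.4, -0.2]
grip_width: 0.023
```

```bash
python3 - <<'E'
from h import *
go(.4290,.3398,.06,61.3)
E
```

```text
pos [0.4305 0.3354 0.0829] t 30.85 w 0.023 F [ 0.4 -0.4 -0.2]
shift in target frame mm [ 3.5  3.2 22.9] in current [ 3.4  3.2 22.9] turn [-0.0021 -0.0011 -0.006 ]
```

apply_moves(targets=[[[1.5,1.4,2,0,0,-0.003,1],[1.3,1.2,4,-0.001,0,-0.002,1],[0.3,0.3,5,0,0,0,1],[0,0,4,0,0,0,1],[0,0,1.5,0,0,0,1],[0,0,0,0,0,0,1],[0,0,0,0,0,0,1]]])

```text
time_s: 31.43
eef_pos: [0.4287, 0.3395, 0.0643]
eef_rot: [-0.779, -3.041, 0.002]
ft_force: [-0.0, 0.4, 0.3]
grip_width: 0.023
```

```bash
python3 - <<'E'
from h import *
go(.4290,.3398,.05,61.3)
E
```

```text
pos [0.4287 0.3395 0.0643] t 31.43 w 0.023 F [-0.   0.4  0.3]
shift in target frame mm [-0.1  0.4 14.3] in current [-0.1  0.4 14.3] turn [-0.0019 -0.0016 -0.0005]
```

apply_moves(targets=[[[0,0.3,4,-0.001,-0.001,0,1],[0,0,6,0,0,0,1],[0,0,5,0,0,0,1],[0,0,2,0,0,0,1],[0,0,0,0,0,0,1],[0,0,0,0,0,0,1]]])

```text
time_s: 31.93
eef_pos: [0.4289, 0.3397, 0.0453]
eef_rot: [-0.779, -3.043, 0.001]
ft_force: [0.0, 0.1, 0.5]
grip_width: 0.0226
```

```bash
python3 - <<'E'
from h import *
go(.4290,.3398,.0229,61.3)
p,d=env.snapshot("side"); cv2.imwrite("pics/s5.png",cv2.resize(p[130:230,190:330],None,fx=5.5,fy=5.5,interpolation=cv2.INTER_CUBIC))
E
```

```text
pos [0.4289 0.3397 0.0453] t 31.93 w 0.0226 F [0.  0.1 0.5]
shift in target frame mm [-0.1  0.1 22.4] in current [-0.1  0.2 22.4] turn [-0.001  -0.0005 -0.0005]
```

View pics/s5.png

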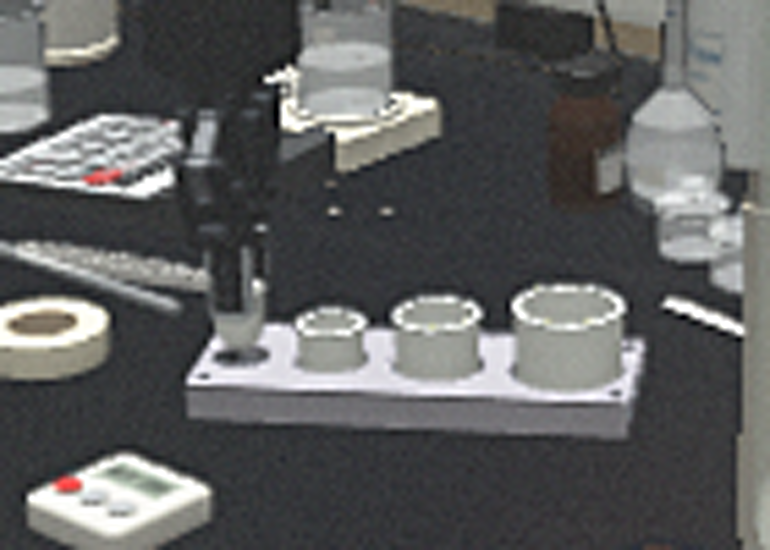

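Crucible1 (238,330 in the crop) is over hole 1 (243,355). Crucibles 2, 3 and 4 are seated. Inserting.

apply_moves(targets=[[[0,0.1,3,0,0,0,1],[0,0,4,0,0,0,1],[0,0,4,0,0,0,1],[0,0,2,0,0,0,1],[0,0,0,0,0,0,1],[0,0,0,0,0,0,1]]])

```text
time_s: 32.48
eef_pos: [0.4293, 0.34, 0.0313]
eef_rot: [-0.779, -3.043, 0.0]
ft_force: [-0.3, -0.6, -0.3]
grip_width: 0.0228
```

```bash
python3 - <<'E'
from h import *
go(.4290,.3398,.0229,61.3)
E
```

```text
pos [0.4293 0.34   0.0313] t 32.48 w 0.0228 F [-0.3 -0.6 -0.3]
shift in target frame mm [ 0.1 -0.3  8.4] in current [ 0.1 -0.3  8.4] turn [-0.0002  0.     -0.0006]
```

apply_moves(targets=[[[0,-0.2,3,0,0,0,1],[0,0,2.5,0,0,0,1],[0,0,1.5,0,0,0,1],[0,0,0.8,0,0,0,1],[0,0,0.5,0,0,0,1],[0,0,0,0,0,0,1],[0,0,0,0,0,0,1]]])

```text
time_s: 33.07
eef_pos: [0.4295, 0.3399, 0.0227]
eef_rot: [0.779, 3.043, 0.001]
ft_force: [-0.1, -1.0, 0.3]
grip_width: 0.0228
```

```bash
python3 - <<'E'
from h import *
go(.4290,.3398,.0229,61.3)
E
```

```text
pos [0.4295 0.3399 0.0227] t 33.07 w 0.0228 F [-0.1 -1.   0.3]
shift in target frame mm [ 0.3 -0.3 -0.2] in current [ 0.3 -0.3 -0.2] turn [ 0.0005  0.0004 -0.0006]
```

apply_moves(targets=[[[0,0,0.8,0,0,0,1],[0,0,0,0,0,0,0.65],[0,0,0,0,0,0,0.5],[0,0,0,0,0,0,0.3],[0,0,0,0,0,0,0.3]]])

```text
time_s: 33.48
eef_pos: [0.43, 0.3402, 0.0227]
eef_rot: [0.779, 3.042, 0.002]
ft_force: [0.5, 0.3, 0.1]
grip_width: 0.0595
```

apply_moves(targets=[[[0,0,-4,0,0,0,0.3],[0,0,-15,0,0,0,0.3],[0,0,-25,0,0,0,0.3],[0,0,-30,0,0,0,0.4],[0,0,-15,0,0,0,0.4],[0,0,-5,0,0,0,0.4],[0,0,0,0,0,0,0.4]]])

```text
time_s: 34.07
eef_pos: [0.4285, 0.3394, 0.1197]
eef_rot: [-0.779, -3.042, 0.003]
ft_force: [0.5, 0.7, -0.0]
grip_width: 0.0513
```

```bash
python3 - <<'E'
from h import *
for n in("side","top"):
    p,d=env.snapshot(n);np.savez(f"pics/{n}6.npz",p=p,d=d)
cv2.imwrite("pics/t6.png",cv2.resize(p[140:320,140:420],None,fx=2.8,fy=2.8,interpolation=cv2.INTER_CUBIC))
def mc(s,z,w=20,th=165,fx=8):
    x,y=s;g=cv2.resize(p[y-w:y+w,x-w:x+w].min(2),None,fx=fx,fy=fx,interpolation=cv2.INTER_CUBIC)
    n,l,st,ce=cv2.connectedComponentsWithStats((g>th).astype(np.uint8));j=[i for i in range(1,n) if st[i,:2].min()>0 and max(st[i,0]+st[i,2],st[i,1]+st[i,3])<2*w*fx]
    if not j:return None
    i=max(j,key=lambda i:st[i,4]);c=cv2.convexHull(cv2.findContours((l==i).astype(np.uint8),0,1)[0][0])[:,0]
    a,r=circ(onplane("top",(c+.5)/fx-.5+[x-w,y-w],z));return a.round(4),r.round(4)
print('lid',mc((396,218),.0085))
go(.4991,-.1282,.12,61.3)
E
```

```text
lid (array([ 0.4991, -0.1282]), np.float64(0.0286))
pos [0.4276 0.3388 0.118 ] t 34.17 w 0.0511 F [ 0.7  0.2 -0.1]
shift in target frame mm [-287.  -375.3   -2. ] in current [-287.2 -375.2   -0.9] turn [-0.0052 -0.0029 -0.0006]
```

View pics/t6.png

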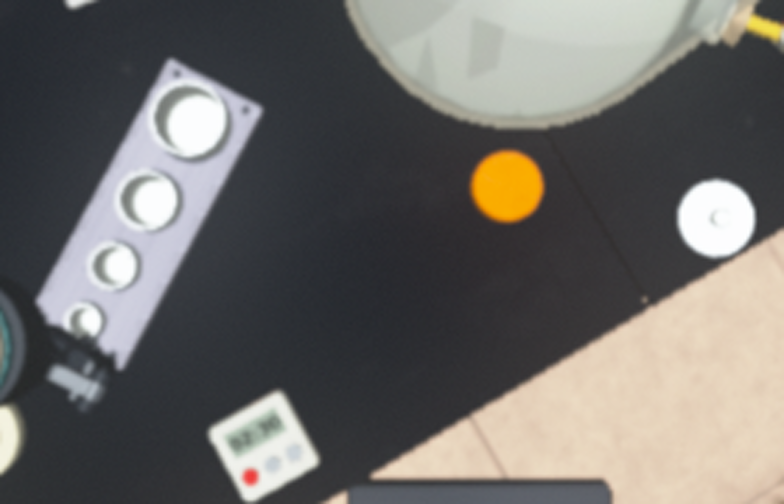

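All four cups stand in their holes and the lid is undisturbed at (716,218 in the crop). Moving to the lid with the jaws half closed.

apply_moves(targets=[[[-9,-12,0,0,0,0,0.45],[-18,-24,0,0,0,0,0.45],[-23,-30,0,0,0,0,0.45],[-23,-30,0,0,0,0,0.45],[-23,-30,0,0,0,0,0.45],[-23,-30,0,0,0,0,0.45],[-23,-30,0,0,0,0,0.45],[-23,-30,0,0,0,0,0.45]]])

```text
time_s: 34.83
eef_pos: [0.4628, 0.0661, 0.1067]
eef_rot: [-0.753, -3.027, 0.015]
ft_force: [0.3, -0.6, 0.1]
grip_width: 0.0468
```

apply_moves(targets=[[[-23,-30,0,0,0,0,0.45],[-23,-30,0,0,0,0,0.45],[-23,-30,0,0,0,0,0.45],[-20,-26,0,0,0,0,0.45],[-14,-18,0,0,0,0,0.45],[-8,-10,0,0,0,0,0.45],[-3,-4,0,0,0,0,0.45],[0,0,0,0,0,0,0.45]]])

```text
time_s: 35.5
eef_pos: [0.4874, -0.1341, 0.0942]
eef_rot: [-0.763, -3.003, 0.017]
ft_force: [-0.8, 0.1, 0.1]
grip_width: 0.0469
```

```bash
python3 - <<'E'
from h import *
go(.4991,-.1282,.08,61.3)
E
```

```text
pos [ 0.4874 -0.1341  0.0942] t 35.5 w 0.0469 F [-0.8  0.1  0.1]
shift in target frame mm [-7.5 10.8 14.2] in current [-8.  11.1 13.7] turn [-0.021  -0.0388  0.0033]
```

apply_moves(targets=[[[-2,2.5,0,-0.007,-0.012,0.001,0.45],[-2.5,3,1,-0.007,-0.012,0.001,0.45],[-1.5,2,2,-0.005,-0.01,0.001,0.45],[-0.5,1,2,0,0,0,0.45],[0,0,1,0,0,0,0.45],[0,0,0,0,0,0,0.45],[0,0,0,0,0,0,0.45]]])

```text
time_s: 36.08
eef_pos: [0.495, -0.1226, 0.0851]
eef_rot: [-0.769, -3.038, -0.005]
ft_force: [0.8, 0.4, 0.4]
grip_width: 0.0471
```

```bash
python3 - <<'E'
from h import *
go(.4991,-.1282,.06,61.3)
E
```

```text
pos [ 0.495  -0.1226  0.0851] t 36.08 w 0.0471 F [0.8 0.4 0.4]
shift in target frame mm [-6.3 -3.  25.1] in current [-6.5 -3.  25. ] turn [ 0.0013 -0.0086  0.0053]
```

apply_moves(targets=[[[-2.5,-1.2,2,0.001,-0.004,0.002,0.45],[-2.3,-1,5,0,-0.003,0.002,0.45],[-0.5,-0.3,6,0,-0.001,0,0.45],[0,0,5,0,0,0,0.45],[0,0,2,0,0,0,0.45],[0,0,0,0,0,0,0.45],[0,0,0,0,0,0,0.45]]])

```text
time_s: 36.67
eef_pos: [0.499, -0.1276, 0.0628]
eef_rot: [0.776, 3.044, -0.0]
ft_force: [0.2, -0.7, 0.8]
grip_width: 0.0468
```

```bash
python3 - <<'E'
from h import *
go(.4991,-.1282,.035,61.3)
E
```

```text
pos [ 0.499  -0.1276  0.0628] t 36.67 w 0.0468 F [ 0.2 -0.7  0.8]
shift in target frame mm [-0.4 -0.5 27.8] in current [-0.4 -0.5 27.8] turn [0.0001 0.0003 0.0014]
```

apply_moves(targets=[[[-0.4,-0.5,4,0,0,0.001,0.45],[0,0,7,0,0,0,0.45],[0,0,8,0,0,0,0.5],[0,0,6,0,0,0,0.6],[0,0,3,0,0,0,0.6],[0,0,0,0,0,0,0.6],[0,0,0,0,0,0,0.6]]])

```text
time_s: 37.25
eef_pos: [0.4988, -0.1283, 0.0313]
eef_rot: [-0.778, -3.043, -0.0]
ft_force: [-0.1, 0.2, -0.8]
grip_width: 0.0344
```

```bash
python3 - <<'E'
from h import *
go(.4991,-.1282,.0115,61.3)
p,d=env.snapshot("side"); cv2.imwrite("pics/s7.png",cv2.resize(p[230:300,280:380],None,fx=7,fy=7,interpolation=cv2.INTER_CUBIC))
E
```

```text
pos [ 0.4988 -0.1283  0.0313] t 37.25 w 0.0344 F [-0.1  0.2 -0.8]
shift in target frame mm [-0.2  0.3 19.8] in current [-0.2  0.3 19.8] turn [-0.     -0.0007 -0.    ]
```

View pics/s7.png

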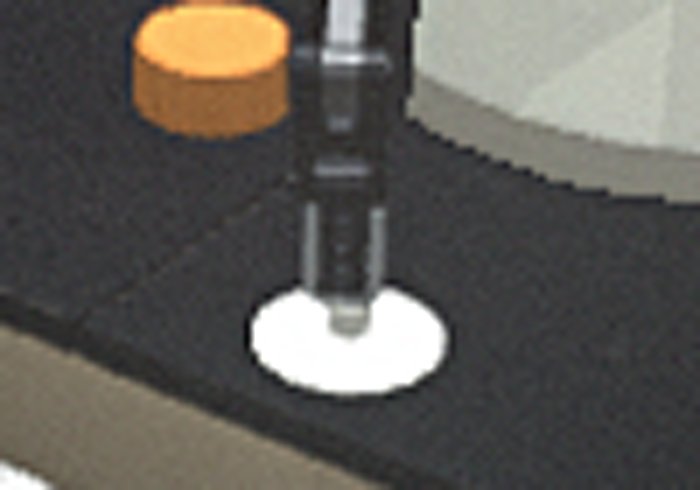

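The fingers (343) are lined up over the knob (347,318). Descending 19 mm to about 12 mm and gripping.

apply_moves(targets=[[[-0.2,0.2,4,0,0,0,0.6],[0,0,5,0,0,0,0.6],[0,0,5,0,0,0,0.6],[0,0,3,0,0,0,0.6],[0,0,1,0,0,0,0.6],[0,0,0,0,0,0,0.6],[0,0,0,0,0,0,0.6]]])

```text
time_s: 37.88
eef_pos: [0.4997, -0.1284, 0.012]
eef_rot: [0.778, 3.043, -0.0]
ft_force: [0.2, -0.1, -0.7]
grip_width: 0.0342
```

```bash
python3 - <<'E'
from h import *
go(.4991,-.1282,.0115,61.3)
E
```

```text
pos [ 0.4997 -0.1284  0.012 ] t 37.88 w 0.0342 F [ 0.2 -0.1 -0.7]
shift in target frame mm [ 0.6 -0.1  0.5] in current [ 0.6 -0.1  0.5] turn [0.0001 0.0008 0.0001]
```

apply_moves(targets=[[[0.6,0,0,0,0,0,0.7],[0.2,0,0,0,0,0,0.8],[0.2,0,0,0,0,0,0.85],[0,0,0,0,0,0,0.95],[0,0,0,0,0,0,1],[0,0,0,0,0,0,1],[0,0,0,0,0,0,1]]])

```text
time_s: 38.47
eef_pos: [0.4992, -0.1281, 0.0127]
eef_rot: [0.778, 3.041, -0.0]
ft_force: [-0.7, 0.9, -0.2]
grip_width: 0.0101
```

```bash
python3 - <<'E'
from h import *
go(.4991,-.1282,.0115,61.3)
E
```

```text
pos [ 0.4992 -0.1281  0.0127] t 38.47 w 0.0101 F [-0.7  0.9 -0.2]
shift in target frame mm [-0.  -0.2  1.2] in current [-0.  -0.2  1.2] turn [0.0003 0.0023 0.0001]
```

apply_moves(targets=[[[0,0,-4,0,0,0,1],[0,0,-12,0,0,0,1],[0,0,-25,0,0,0,1],[0,0,-30,0,0,0,1],[0,0,-30,0,0,0,1],[0,0,-15,0,0,0,1],[0,0,-5,0,0,0,1],[0,0,0,0,0,0,1]]])

```text
time_s: 39.13
eef_pos: [0.4974, -0.1274, 0.1389]
eef_rot: [-0.778, -3.041, -0.001]
ft_force: [-0.1, 0.5, 0.3]
grip_width: 0.0099
```

```bash
python3 - <<'E'
from h import *
go(.5735,.2609,.12,61.3)
P=dict(np.load("pics/top6.npz"));p=P['p'];C=cloud("top",P['d']);q=C[160:205,185:235].reshape(-1,3);q=q[(q[:,2]>.046)&(q[:,2]<.06)]
print(len(q),cv2.minEnclosingCircle(np.float32(q[:,:2])),q[:,2].mean())
E
```

```text
pos [ 0.4974 -0.1274  0.1389] t 39.13 w 0.0099 F [-0.1  0.5  0.3]
shift in target frame mm [119.7 377.1  18.9] in current [119.7 377.1  19.1] turn [-0.0002 -0.0024  0.0001]
143 ((0.5601592659950256, 0.2725299298763275), 0.04421135038137436) 0.05168915163018784
```

apply_moves(targets=[[[9,10,0,0,0,0,1],[17,19,0,0,0,0,1],[22,24,0,0,0,0,1],[22,24,0,0,0,0,1],[22,24,0,0,0,0,1],[20,22,0,0,0,0,1],[15,18,0,0,0,0,1],[7,18,0,0,0,0,1]]])

```text
time_s: 39.8
eef_pos: [0.4447, 0.0859, 0.1289]
eef_rot: [-0.789, -3.017, 0.003]
ft_force: [0.2, 0.3, -0.5]
grip_width: 0.0099
```

```bash
python3 - <<'E'
from h import *
go(.5731,.2611,.12,61.3)
E
```

```text
pos [0.4447 0.0859 0.1289] t 39.8 w 0.0099 F [ 0.2  0.3 -0.5]
shift in target frame mm [-28.5 215.3   8.9] in current [-26.4 215.7   6.7] turn [-0.0075 -0.0218 -0.0104]
```

apply_moves(targets=[[[-2,24,0,-0.001,-0.003,-0.001,1],[-4,28,0,-0.001,-0.004,-0.001,1],[-5,32,0,-0.001,-0.004,-0.001,1],[-5,32,0,-0.001,-0.004,-0.001,1],[-5,30,0,-0.001,-0.004,-0.001,1],[-3,20,0,0,0,0,1],[-2,11,0,0,0,0,1],[0,4,0,0,0,0,1]]])

```text
time_s: 40.47
eef_pos: [0.5399, 0.2473, 0.1113]
eef_rot: [-0.768, -3.012, 0.019]
ft_force: [-0.1, 0.3, -0.5]
grip_width: 0.0098
```

apply_moves(targets=[[[0,0,0,0,0,0,1],[0,0,0,0,0,0,1]]])

```text
time_s: 40.63
eef_pos: [0.5372, 0.2474, 0.1088]
eef_rot: [-0.764, -3.008, 0.025]
ft_force: [-0.2, -0.1, 0.2]
grip_width: 0.01
```

```bash
python3 - <<'E'
from h import *
go(.5731,.2611,.09,61.3)
E
```

```text
pos [0.5372 0.2474 0.1088] t 40.63 w 0.01 F [-0.2 -0.1  0.2]
shift in target frame mm [-24.9  29.3  18.8] in current [-25.6  29.6  17.3] turn [-0.0249 -0.0333  0.0034]
```

apply_moves(targets=[[[-5,6,-1,-0.006,-0.008,0.001,1],[-7,8,0,-0.007,-0.01,0.001,1],[-6,7,0,-0.006,-0.008,0.001,1],[-3,4,0,-0.003,-0.004,0,1],[-1,1,0,0,0,0,1],[0,0,0,0,0,0,1],[0,0,0,0,0,0,1]]])

```text
time_s: 41.22
eef_pos: [0.5703, 0.2562, 0.1096]
eef_rot: [-0.786, -3.04, 0.004]
ft_force: [-0.6, 0.1, -0.2]
grip_width: 0.0104
```

```bash
python3 - <<'E'
from h import *
go(.5731,.2611,.09,61.3)
E
```

```text
pos [0.5703 0.2562 0.1096] t 41.22 w 0.0104 F [-0.6  0.1 -0.2]
shift in target frame mm [-0.1  5.6 19.6] in current [-0.1  5.7 19.6] turn [-0.0028 -0.0006 -0.0048]
```

apply_moves(targets=[[[0,2.3,1,-0.001,0,-0.002,1],[0,2.3,4,-0.001,0,-0.002,1],[0,0.5,5,0,0,0,1],[0,0,5,0,0,0,1],[0,0,2,0,0,0,1],[0,0,0,0,0,0,1],[0,0,0,0,0,0,1]]])

```text
time_s: 41.8
eef_pos: [0.5718, 0.2607, 0.0902]
eef_rot: [-0.779, -3.041, 0.002]
ft_force: [0.4, 0.1, -0.4]
grip_width: 0.0099
```

```bash
python3 - <<'E'
from h import *
go(.5731,.2611,.075,61.3)
E
```

```text
pos [0.5718 0.2607 0.0902] t 41.8 w 0.0099 F [ 0.4  0.1 -0.4]
shift in target frame mm [-1.   1.  15.2] in current [-1.   1.  15.2] turn [-0.0021 -0.0022 -0.0004]
```

apply_moves(targets=[[[-0.5,0.5,3,-0.001,-0.001,0,1],[-0.3,0.3,5,-0.001,-0.001,0,1],[0,0,5,0,0,0,1],[0,0,2,0,0,0,1],[0,0,0,0,0,0,1],[0,0,0,0,0,0,1]]])

```text
time_s: 42.3
eef_pos: [0.5727, 0.261, 0.0733]
eef_rot: [-0.779, -3.043, 0.0]
ft_force: [0.9, 0.5, -1.3]
grip_width: 0.0103
```

```bash
python3 - <<'E'
from h import *
go(.5731,.2611,.0617,61.3)
p,d=env.snapshot("side"); cv2.imwrite("pics/s8.png",cv2.resize(p[150:220,250:340],None,fx=8,fy=8,interpolation=cv2.INTER_CUBIC))
E
```

```text
pos [0.5727 0.261  0.0733] t 42.3 w 0.0103 F [ 0.9  0.5 -1.3]
shift in target frame mm [-0.3  0.3 11.6] in current [-0.3  0.3 11.6] turn [-0.0004 -0.0003 -0.0004]
```

View pics/s8.png

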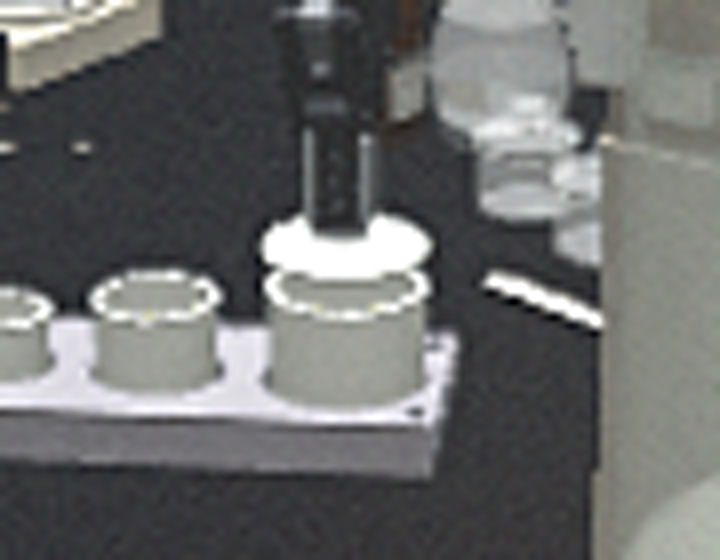

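The lid (262–432, centre 347) is centred over crucible4's rim (265–429, centre 347). Lowering gently.

apply_moves(targets=[[[-0.2,0.2,3,0,0,0,1],[0,0,3,0,0,0,1],[0,0,2,0,0,0,1],[0,0,1,0,0,0,1],[0,0,0,0,0,0,1],[0,0,0,0,0,0,1]]])

```text
time_s: 42.85
eef_pos: [0.5734, 0.2612, 0.0639]
eef_rot: [0.779, 3.043, 0.0]
ft_force: [-0.4, 1.3, 0.7]
grip_width: 0.0101
```

```bash
python3 - <<'E'
from h import *
go(.5731,.2611,.0617,61.3)
E
```

```text
pos [0.5734 0.2612 0.0639] t 42.85 w 0.0101 F [-0.4  1.3  0.7]
shift in target frame mm [ 0.2 -0.2  2.2] in current [ 0.2 -0.2  2.2] turn [ 0.0004  0.0004 -0.0005]
```

apply_moves(targets=[[[0.1,-0.1,1,0,0,0,1],[0,0,0.8,0,0,0,1],[0,0,0.7,0,0,0,1],[0,0,0,0,0,0,1],[0,0,0,0,0,0,1]]])

```text
time_s: 43.27
eef_pos: [0.5735, 0.2612, 0.0615]
eef_rot: [0.779, 3.042, 0.001]
ft_force: [-0.7, -0.4, -0.4]
grip_width: 0.0099
```

```bash
python3 - <<'E'
from h import *
go(.5731,.2611,.0617,61.3)
E
```

```text
pos [0.5735 0.2612 0.0615] t 43.27 w 0.0099 F [-0.7 -0.4 -0.4]
shift in target frame mm [ 0.3 -0.3 -0.2] in current [ 0.3 -0.3 -0.2] turn [ 0.001   0.001  -0.0004]
```

apply_moves(targets=[[[0,0,1,0,0,0,1],[0,0,0.8,0,0,0,1],[0,0,0.8,0,0,0,1]]])

```text
time_s: 43.52
eef_pos: [0.5737, 0.2613, 0.0614]
eef_rot: [0.779, 3.041, 0.002]
ft_force: [-2.3, -0.9, 4.3]
grip_width: 0.0103
```

```bash
python3 - <<'E'
from h import *
go(.5731,.2611,.0617,61.3)
E
```

```text
pos [0.5737 0.2613 0.0614] t 43.52 w 0.0103 F [-2.3 -0.9  4.3]
shift in target frame mm [ 0.4 -0.4 -0.3] in current [ 0.4 -0.4 -0.3] turn [ 0.0017  0.0018 -0.0003]
```

Seated: the height stops at 61.4 mm with 4.3 N upward. Releasing and rising.

apply_moves(targets=[[[0,0,0,0,0,0,1],[0,0,0,0,0,0,0.8],[0,0,0,0,0,0,0.7],[0,0,0,0,0,0,0.55],[0,0,0,0,0,0,0.55]]])

```text
time_s: 43.93
eef_pos: [0.574, 0.2614, 0.0608]
eef_rot: [0.778, 3.041, 0.003]
ft_force: [-0.3, 0.1, -0.4]
grip_width: 0.0385
```

apply_moves(targets=[[[0,0,-3,0,0,0,0.5],[0,0,-12,0,0,0,0.5],[0,0,-25,0,0,0,0.5],[0,0,-30,0,0,0,0.5],[0,0,-20,0,0,0,0.5],[0,0,-8,0,0,0,0.5],[0,0,0,0,0,0,0.5]]])

```text
time_s: 44.52
eef_pos: [0.5724, 0.2608, 0.1603]
eef_rot: [-0.778, -3.041, 0.003]
ft_force: [-0.9, 0.7, -0.0]
grip_width: 0.0426
```

apply_moves(targets=[[[10,-10,0,0,0,0,0.5],[15,-15,0,0,0,0,0.5],[20,-20,0,0,0,0,0.5],[20,-20,0,0,0,0,0.5],[15,-15,0,0,0,0,0.5],[8,-8,0,0,0,0,0.5],[0,0,0,0,0,0,0.5],[0,0,0,0,0,0,0.5]]])

```text
time_s: 45.18
eef_pos: [0.4446, 0.2231, 0.1515]
eef_rot: [-0.777, -3.032, 0.012]
ft_force: [0.4, -0.3, -0.3]
grip_width: 0.0426
```

```bash
python3 - <<'E'
from h import *
s=env.observe();print(s['eef_pos'],s['time_s'])
p,d=env.snapshot("side"); q,dt=env.snapshot("top")
a=cv2.resize(p[150:220,210:330],(780,455),interpolation=cv2.INTER_CUBIC)
C=cloud("side",d);S=C[165:205,270:318].reshape(-1,3);S=S[(S[:,2]>.05)&(S[:,0]<.62)&(S[:,0]>.53)];print('side z pct',np.percentile(S[:,2],[5,25,50,75,95,100]).round(4))
cv2.imwrite("pics/f.png",a);cv2.imwrite("pics/ft.png",cv2.resize(q[140:290,130:280],(600,600),interpolation=cv2.INTER_CUBIC))
E
```

```text
[0.44458414 0.22305485 0.15154578] 45.1833
side z pct [0.051  0.0553 0.0569 0.0585 0.0683 0.0729]
```

View pics/f.png

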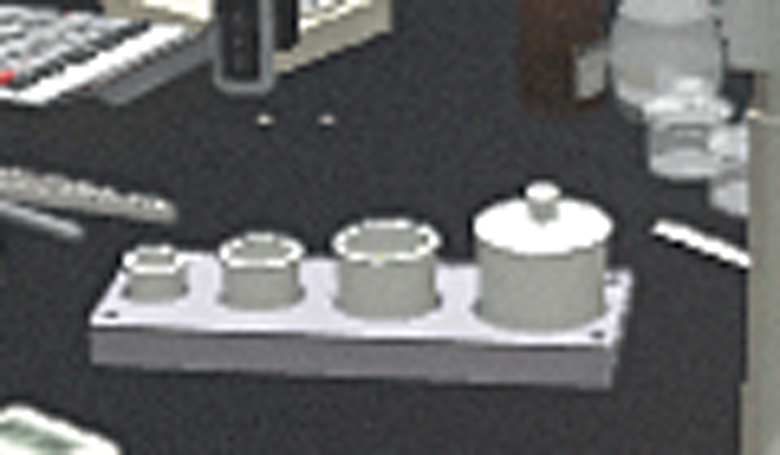

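View pics/ft.png

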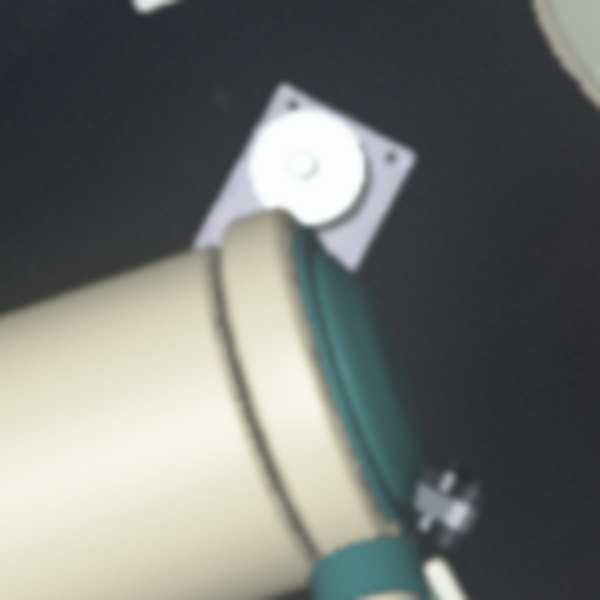

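All four crucibles are seated and the lid sits flat and centred. Its disc reads about 57 mm and its knob about 72 mm, against 57.5 and 71 mm expected. Handing in.

```bash
python3 -c "
from bench import env
print(abs(env.observe()['dq']).max(),env.hand_in())"
```

```text
the job is handed in; nothing more can be done
0.025968134600387435 None
```

The job is done and handed in at about 45 s of the 125 s allowed. All four crucibles stand on the rack's floor in their own holes, smallest to largest. The lid went onto the largest last, knob up.

**Order:** I placed crucible3, then crucible2, crucible4 and crucible1, and put the lid on crucible4 once it was in the rack.

**Last checks:**
- **Side view:** all four cups are upright and seated. The lid lies flat, with the disc top at about 57 mm (57.5 expected) and the knob top at about 71–73 mm (71 expected).
- **Top view:** the lid is centred over the largest hole. The arm hid the three smaller cups in that last picture, but an earlier top view showed all four cups in their holes.
- **Forces:** every contact reading stayed under about 5 N. The lid met the rim at 4.3 N.
- **Weaker evidence:** floor contact for crucibles 1 and 4 was within the force noise. For those two I relied on the final height and the pictures.
- **Disagreement:** the arm drifted by as much as about 35 mm, and about 2 degrees, on long carries. I corrected this before each insertion. The gripper width read 2–3 mm below the real diameters throughout.

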